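# Make up two motorcycle service kits

## Robot

A 6-joint arm with a two-finger parallel gripper is mounted at the origin on the work surface. World frame = base frame: x ahead of the robot, y to its left, z up, the work surface at z = 0. Lengths are in m, angles in rad, forces in N, time in s.
With the tool pointing down it reaches from about 0.325 to 0.9 m from the base axis. Payload 3.5 kg.
Tool frame: the origin (TCP) lies midway between the tips of the shut fingers; the grasp point (between the pads) lies 19 mm behind it; z points along the fingers, y is the direction in which the jaws open and shut (so a half turn about z gives the same grasp; the last joint's range is limited). The gripper opens to 85 mm and grips with 20 to 120 N. Pads are 22 mm wide; open, the fingers measure 114 mm over their backs; the gripper's body (76 mm by 85 mm) begins 54 mm behind the grasp point. The pads swing forward as they close: fully open they stand 13 mm farther back than shut.
Start: joints at [1.081, 0.276, -0.026, 1.268, 0, 1.467], TCP at [0.236, 0.579, 0.231] pointing down, gripper open.
Joint ranges: [-3.12, 3.12], [-0.85, 1.88], [-1.08, 1.24], [-1.95, 2.15], [-1.57, 1.53], [-3.14, 3.14]. Speed limits (rad/s): [2.57, 2.57, 3.14, 3.14, 3.14, 3.14].

## Interface

Orientations are given as a unit quaternion [w, x, y, z].
In Python, from bench import robot gives the robot as it stands.
- The arm moves only by the shell command python3 -m crank 'ROWS' [FORCE]. ROWS is JSON, a list of rows, each a list of 5 numbers: the shift along the tool's x, y, z in cm, then the turn about the tool's z in degrees, then the opening in per cent of the stroke, from 0 (shut) to 100 (fully open). In form: [[tx, ty, tz, spin, grip], ...]. A call has 1 to 12 rows; each row shifts and turns the commanded pose from where the row before left it, along the tool's axes as they then stand; what a row does not reach is not made up. A row lasts 1/12 s, in which the tool goes at most 41.7 mm and 7.16 degrees, less where a joint would pass 70% of its speed; a pose out of reach is approached as far as the arm can. A call is refused whole if a number of a shift passes 4.17 or a number of a turn 7.16, either way. A call with a gripper value outside its range is refused whole. The fingers move at their own pace and stop on an object; FORCE is the grip in N (left out, the last holds). Time passes only in rows, so rows that do not move let the fingers close. It gives the time, the measured TCP pose, the force and the opening at its end, in the units of the state.
- robot.read_state(): the state, without advancing time (a new reading comes with each control period).
- robot.camera(name): name is "side" or "top" or "wrist"; returns a dict with "color" (480x640x3 uint8, blue, green, red), "depth" (480x640 float32, m along the optical axis (not along the pixel's ray), 0 where there is no reading), "vertical_fov" (degrees; the focal length in pixels is half the picture's height over the tangent of half this angle, whatever the lens; pixels are square), "cx", "cy" (the principal point, pixels), "eye" and "rotation" of the camera in the world. Camera axes: x right, y up, looking along -z (the intrinsics and any distortion apply to the point x, -y, -z); pixel columns grow to the right and rows downward; lengths in m; the calibration is good to about 2 mm. The wrist camera is an equidistant fisheye: a pixel r from the principal point sees the ray r / f radians off the axis. A picture is of the moment at which its call begins.
- robot.finish_job(): hands the job in, once; it reports no verdict.
Trained networks look in a picture, given as the dict that the camera call returned (one of the last four; its "shot" number tells which), for a name from the list of things; names that differ only in an ending like _2 or _b are one class to them, and where a whole thing is asked for, a point or a joint stands for the part that bears it (a point fixed in the world has none). Each returns a list of dicts, best first, with "confidence" (0 to 1); they miss things now and then, are a little off and sometimes report something else, mostly with a low value. They report only what shows in the picture. A call takes as long as a camera call. They do not tell look-alikes from the thing itself.
- robot.recognise(picture, query): "xy" ([column, row] in pixels, amid what is visible of it).
- robot.cut_out(picture, query): "mask" (480x640 bool, what is visible of it) and "xy" ([column, row] in pixels, amid what is visible of it).
- robot.pinpoint(picture, query): "xy" ([column, row] in pixels: a listed point, or the origin of a listed thing).
The state is a dict: "time": time; "joint_pos": joint angles; "dq": joint speeds; "joint_torque": joint torques, N m; "tcp_pos": TCP position; "tcp_rot": TCP orientation; "wrist_force": force on the tool from outside, world axes, zero at the start; "wrist_torque": the same for the moment, N m; "gripper_width": finger opening in m.
Only numpy, scipy, OpenCV 4.12 (cv2) and the standard library are available. Lean on these libraries where they do the work, as an engineer would, in place of code of your own. Each camera call takes 0.05 s, during which the arm holds its last target.

## Task

Make up the parts trays for today's two bike services from the stock lying on the bench: the pleated paper oil filter, the spark plug and the pair of brake pads go in the blue tray; the white spin-on oil filter and the bearing with the red seals go in the orange tray. Give every part a compartment of its own, with the filters standing upright and the other parts lying flat on the compartment's floor, and set each one down rather than dropping it. Leave the bearing with the blue seals, the grease tin and the screwdriver where they are.

Things in the scene. Friction and masses are not known exactly. Their poses are not given: they have to be found in the camera images.
- blue_tray: Blue moulded plastic parts tray, 306 x 120 mm and 24 mm high, that stays put on the bench. Walls and floor are 3 mm thick. Two dividers (21 mm high) part it into three equal compartments in a row along its x axis, each 98 mm (along x) by 114 mm (along y) inside, their centres at x = -101, 0 and +101 mm. Origin: centre of the underside; compartment floors are 3 mm above it. Its long side points away from the robot, within 0.12 rad.
- orange_tray: Orange moulded plastic parts tray, 306 x 120 mm and 24 mm high, that stays put on the bench. Walls and floor are 3 mm thick. Two dividers (21 mm high) part it into three equal compartments in a row along its x axis, each 98 mm (along x) by 114 mm (along y) inside, their centres at x = -101, 0 and +101 mm. Origin: centre of the underside; compartment floors are 3 mm above it. Its long side points away from the robot, within 0.12 rad.
- paper_filter: Cartridge oil filter: pleated yellowish paper between two black end caps, an upright cylinder 46 mm in diameter and 64 mm high, 60 g. Origin: centre of its underside, z up. It stands on the bench.
- spin_filter: Spin-on oil filter: white painted steel can 54 mm in diameter and 56 mm high with a small hexagon nut on top (64 mm high in all), 220 g. Origin: centre of its underside, z up. It stands on the bench.
- spark_plug: Spark plug lying on the bench, 87 mm long, 60 g, steel with a white insulator. Its axis is its x axis: the terminal end at x = +49 mm, the threaded end at x = -38 mm. Origin: on the axis, in the middle of the steel hexagon (11 mm long, 21 mm across flats, 24 mm across corners), which is the place to grip it; the origin is 10.4 mm above what it lies on. It lies on a flat of the hexagon and balances there.
- brake_pads: Pair of brake pads held face to face by a wire: dark steel backing plates with a grey shim on top, copper-coloured lining between, a flat block 66 mm (x) by 38 mm (y), 18 mm thick, 190 g, lying flat. Origin: centre of its underside, z up.
- red_bearing: Ball bearing with red seals: steel ring 47 mm outside, 20 mm bore, 14 mm thick, 105 g, lying flat. Origin: centre of its underside, z up.
- blue_bearing: Ball bearing with blue seals: steel ring 42 mm outside, 15 mm bore, 13 mm thick, lying flat among the stock; it is not wanted today. Origin: centre of its underside.
- grease_tin: Grease tin, green with a bare metal lid, 64 mm in diameter and 30 mm high, standing among the stock; it stays there. Origin: centre of its underside.
- screwdriver: Red-handled screwdriver, 190 mm long, lying across the far side of the stock (its x axis along it); it stays there. The handle (95 mm long, 26 mm thick) is at -x. Origin: at mid-length, on the underside.
Mind the look-alikes: they are no part of the job. Leave any green or yellow look-alike of the spark_plug alone.

How it is judged:
By the outcome, as a careful person would: the job done as asked, in the order asked, and still so for the second after the job is handed in, with the robot touching nothing.
It also fails if it takes over 106 s, if anything falls off the work surface, if the arm or the gripper's body presses on something with over 40 N, if the wrist force passes 120 N, or if a joint passes its speed limit or range.

## Working session

There is one attempt and no reset: what is moved stays moved. The work goes in short steps, Python scripts to look and compute and a shell command to move; the robot and the scene stay as the last step left them, time stands still between calls to the robot, and variables do not carry over. Pictures are saved under pics/ and viewed, and the job is handed in when it is done.

```bash
ls; mkdir -p pics
cat > h.py <<'E'
import numpy as np, cv2
from bench import robot
E
python3 - <<'E'
from h import *
s=robot.read_state(); print({k:np.round(v,3) for k,v in s.items()})
for n in ["top","side","wrist"]:
    p=robot.camera(n); cv2.imwrite(f"pics/{n}0.png",p["color"])
    print(n,p["vertical_fov"],p["cx"],p["cy"],p["eye"],np.round(p["rotation"],3).tolist(),[k for k in p])
    np.save(f"{n}0d.npy",p["depth"])
E
```

```text
pics
{'time': np.float64(0.0), 'joint_pos': array([ 1.081,  0.277, -0.028,  1.268, -0.   ,  1.467]), 'dq': array([0.   , 0.001, 0.001, 0.001, 0.001, 0.002]), 'joint_torque': array([ 1.0000e-03, -4.4551e+01,  2.9520e+01,  1.6000e-02,  0.0000e+00,
        0.0000e+00]), 'tcp_pos': array([0.235, 0.578, 0.23 ]), 'tcp_rot': array([-0.   ,  0.192,  0.981, -0.001]), 'wrist_force': array([0.487, 0.427, 0.091]), 'wrist_torque': array([-0.041, -0.01 ,  0.057]), 'gripper_width': np.float64(0.086)}
top 54.26355633171932 321.64798488396883 242.10417136962914 [ 0.60385139 -0.00484071  0.9396546 ] [0.715, 0.015, -0.013, -0.699] ['color', 'depth', 'vertical_fov', 'cx', 'cy', 'eye', 'rotation', 'shot']
side 55.60613089176153 317.03031038910666 238.1736235160584 [ 0.19604149 -0.65441026  0.66355716] [0.854, 0.412, -0.127, -0.29] ['color', 'depth', 'vertical_fov', 'cx', 'cy', 'eye', 'rotation', 'shot']
wrist 65.70646984690485 317.2811245931291 240.04520844241853 [0.17585189 0.60369308 0.37128656] [0.823, -0.108, -0.072, 0.553] ['color', 'depth', 'vertical_fov', 'cx', 'cy', 'eye', 'rotation', 'shot']
```

View pics/top0.png

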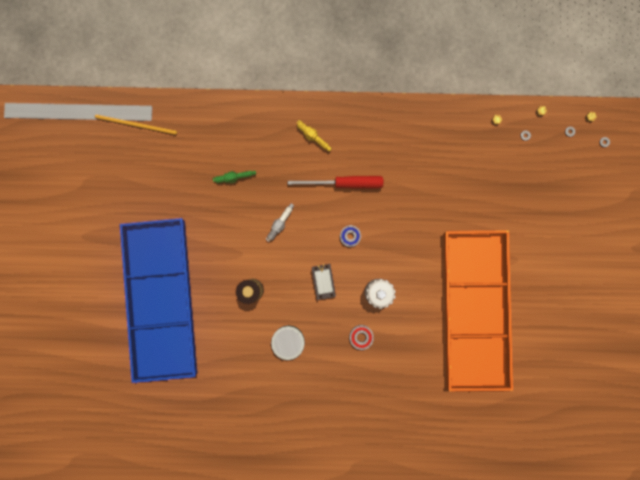

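View pics/side0.png

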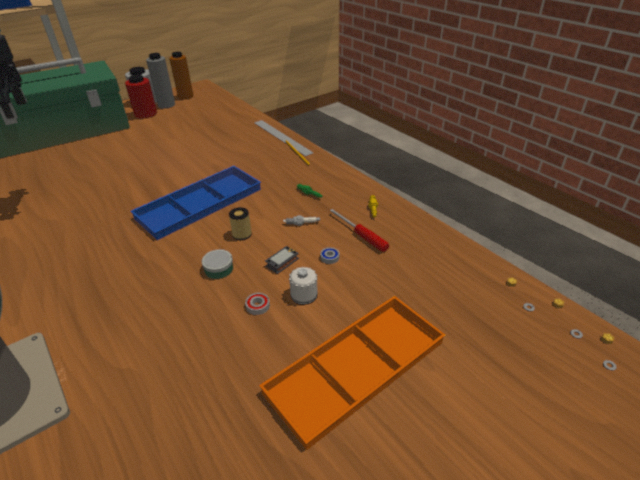

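View pics/wrist0.png

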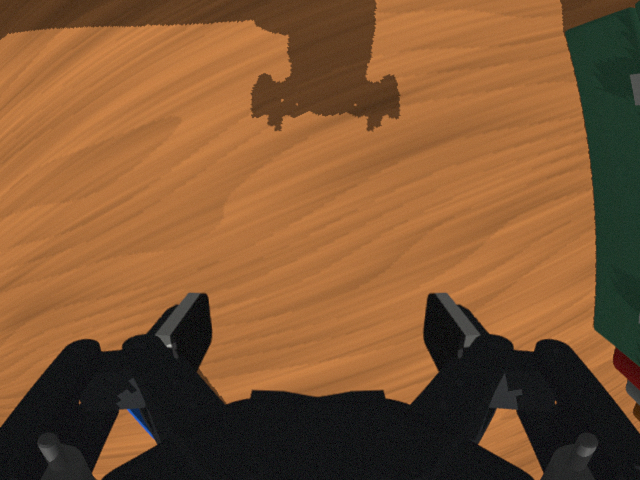

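The top view shows:
- Blue tray at (160,300), orange tray at (478,310).
- Paper filter at (249,292), white spark plug at (280,223), pads at (324,282), spin filter at (380,294), red bearing at (361,338).
- Blue bearing at (350,236), tin at (288,343), screwdriver at (335,183).

These could be mistaken for the thing I want:
- Spark plug: green one at (235,177), yellow one at (313,136). I want the white and steel one at (280,223).
- Bearings: blue at (350,236), small washers at (526,135) and nearby. I want the red one at (361,338).
- Filters: tin at (288,343), bottles in the background.

```bash
cat > h.py <<'E'
import numpy as np, cv2
from bench import robot
from scipy.spatial.transform import Rotation as R
def RM(p):
    q=np.array(p["rotation"]); return R.from_quat(q[[1,2,3,0]]).as_matrix()
def rays(p,uv):
    uv=np.atleast_2d(np.asarray(uv,float)); f=240/np.tan(np.radians(p["vertical_fov"]/2))
    return np.c_[(uv[:,0]-p["cx"])/f,-(uv[:,1]-p["cy"])/f,-np.ones(len(uv))]@RM(p).T
def atz(p,uv,z):
    d=rays(p,uv); e=np.array(p["eye"]); t=(z-e[2])/d[:,2]; return (e+d*t[:,None])
def proj(p,P,f=None):
    c=(np.atleast_2d(P)-np.array(p["eye"]))@RM(p); f=240/np.tan(np.radians(p["vertical_fov"]/2))
    return np.c_[p["cx"]+f*c[:,0]/-c[:,2],p["cy"]+f*c[:,1]/c[:,2]]
E
python3 - <<'E'
from h import *
H=dict(paper_filter=.064,spin_filter=.056,spark_plug=.0104,brake_pads=.018,red_bearing=.014,blue_bearing=.013,grease_tin=.03,screwdriver=.02,blue_tray=.0,orange_tray=.0)
for cam in ["top","side"]:
    p=robot.camera(cam)
    cv2.imwrite("pics/crop_%s.png"%cam,cv2.resize(p["color"][120:370,200:420] if cam=="top" else p["color"][160:330,180:410],None,fx=3 if cam=="side" else 2.3,fy=3 if cam=="side" else 2.3,interpolation=cv2.INTER_CUBIC))
    for n,h in H.items():
        z0={"spark_plug":.0104}.get(n,0)
        for d in robot.pinpoint(p,n)[:3]:
            if d["confidence"]<.3: continue
            print(cam,n,"pin",round(d["confidence"],2),np.round(d["xy"],1),np.round(atz(p,d["xy"],z0)[0,:2],4))
        if cam=="top" or n not in("blue_tray","orange_tray"):
          for d in robot.cut_out(p,n)[:3]:
            if d["confidence"]<.3: continue
            m=d["mask"]; v,u=np.nonzero(m); dd=p["depth"][m]
            f=240/np.tan(np.radians(p["vertical_fov"]/2))
            W=np.array(p["eye"])+rays(p,np.c_[u,v])*dd[:,None]; W=W[dd>0]
            top=np.percentile(W[:,2],90)
            k=W[:,2]>top-.006
            hull=cv2.minAreaRect((W[k,:2]*1000).astype(np.float32))
            print("   cut",round(d["confidence"],2),"n",len(W),"ztop",round(top,4),"rect",np.round(hull[0],1),np.round(hull[1],1),round(hull[2],1))
E
```

```text
top paper_filter pin 0.82 [252.1 285.2] [0.5524 0.1354]
top paper_filter pin 0.45 [333.2 179. ] [ 0.7698 -0.0222]
top paper_filter pin 0.44 [318.9 279.6] [0.5666 0.0021]
   cut 0.85 n 532 ztop 0.0643 rect [543.9 134.4] [43.2 43.6] 1.6
top spin_filter pin 0.69 [160.  295.7] [0.5273 0.3191]
top spin_filter pin 0.62 [372.6 292.9] [ 0.5426 -0.1059]
   cut 0.88 n 678 ztop 0.0595 rect [ 545.3 -114. ] [46.9 45.4] 1.4
top spark_plug pin 0.8 [229.1 176.1] [0.7692 0.1861]
top spark_plug pin 0.71 [279.  221.3] [0.6809 0.084 ]
top spark_plug pin 0.55 [311.9 130.8] [0.8643 0.0228]
   cut 0.82 n 290 ztop 0.0193 rect [678.9  80.7] [19.6 76.3] 50.1
   cut 0.81 n 331 ztop 0.0188 rect [850.7  20.4] [79.6 19.9] 44.4
   cut 0.68 n 359 ztop 0.0192 rect [769.8 174.1] [20.  80.2] 17.0
top brake_pads pin 0.94 [321.  280.2] [ 0.5655 -0.0022]
top brake_pads pin 0.57 [374.8 290.8] [ 0.5469 -0.1102]
   cut 0.65 n 652 ztop 0.019 rect [563.7  -6.6] [65.4 37.8] 10.9
top red_bearing pin 0.7 [359.7 339.8] [ 0.449  -0.0819]
   cut 0.82 n 395 ztop 0.0143 rect [455.6 -83.3] [43.6 45.3] 89.2
top blue_bearing pin 0.52 [3
[... 1333 characters left out ...]
pin 0.75 [256.8 304.7] [ 0.4585 -0.0811]
side red_bearing pin 0.66 [351.9 365.9] [ 0.5143 -0.3047]
   cut 0.98 n 473 ztop 0.014 rect [458.6 -85.8] [45.7 46.5] 79.6
side blue_bearing pin 0.52 [330.6 256.3] [ 0.6622 -0.0575]
   cut 0.58 n 273 ztop 0.0129 rect [658.4 -60.1] [43.  39.6] 51.3
side grease_tin pin 0.96 [221.3 266.3] [0.4557 0.0637]
   cut 0.63 n 713 ztop 0.0307 rect [447.3  57.1] [63.5 58.8] 63.0
side screwdriver pin 0.8 [357.7 232. ] [ 0.7657 -0.0288]
side screwdriver pin 0.4 [306.9 297. ] [ 0.5486 -0.1252]
   cut 0.67 n 508 ztop 0.0244 rect [764.9 -75.6] [21.9 95.1] 1.4
side blue_tray pin 0.63 [199.3 202.1] [0.5265 0.322 ]
side orange_tray pin 0.82 [353.9 366.7] [ 0.516  -0.3081]
```

View pics/crop_top.png

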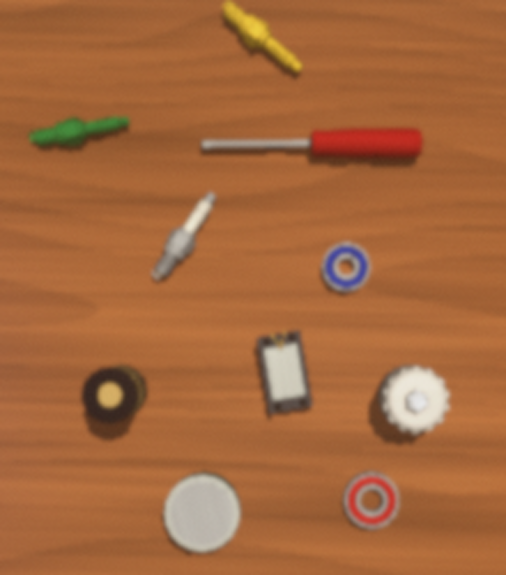

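View pics/crop_side.png

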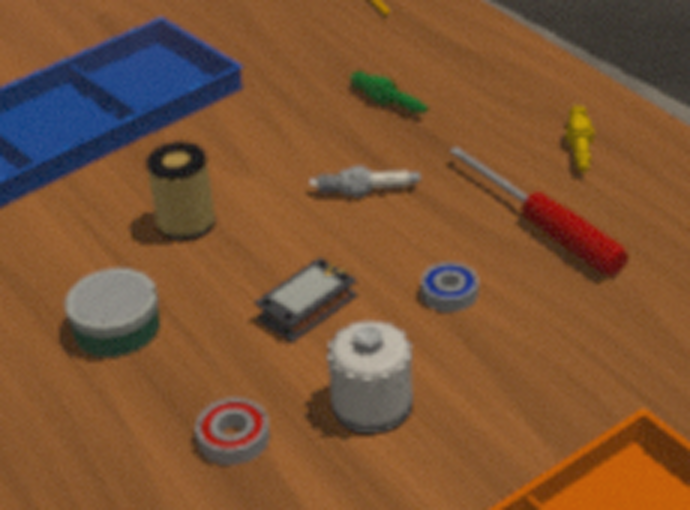

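```bash
cat >> h.py <<'E'
def jaw():
    s=robot.read_state(); q=np.array(s["tcp_rot"]); M=R.from_quat(q[[1,2,3,0]]).as_matrix(); return s,M
def tgt(x,y,z=None,j=None):
    """spin first (deg), then shift in tool axes (cm) as they stand after spin"""
    s,M=jaw(); a=np.degrees(np.arctan2(M[1,1],M[0,1])); t=s["tcp_pos"]
    sp=0 if j is None else ((a-j+90)%180)-90
    M2=M@R.from_euler("z",sp,degrees=True).as_matrix()
    d=np.array([x,y,t[2] if z is None else z])-t
    print("t",round(float(s["time"]),2),"tcp",np.round(t,4),"jaw",round(a,1),"tilt",np.round(M[:,2],3),"w",round(float(s["gripper_width"]),4),"F",np.round(s["wrist_force"],1),"j6",round(float(s["joint_pos"][5]),2))
    print("SPIN",round(sp,1),"SHIFT cm",np.round(M2.T@d*100,2))
E
python3 - <<'E'
from h import *
p=robot.camera("top")
for z,uv in((.02,(278.3,225.7)),(.0104,(267.5,240.5)),(.0104,(291.7,205))): print(atz(p,uv,z))
tgt(.545,.133,.12,90)
E
```

```text
[[0.67141997 0.08423241 0.02      ]]
[[0.64218537 0.10583605 0.0104    ]]
[[0.71404795 0.05955901 0.0104    ]]
t 2.2 tcp [0.2358 0.5788 0.2313] jaw 67.8 tilt [-0.  0. -1.] w 0.0853 F [ 1.   0.2 -0.2] j6 1.47
SPIN -22.2 SHIFT cm [-30.92 -44.59  11.13]
```

```bash
python3 -m crank '[[0,0,1.5,-7.1,100],[0,0,1.5,-7.1,100],[0,0,1,-7.1,100],[0,0,0,-0.9,100],[-2.5,-3.2,0,0,100],[-2.5,-3.2,0,0,100],[-2.5,-3.2,0,0,100],[-2.5,-3.2,0,0,100],[-2.5,-3.2,0,0,100],[-2.5,-3.2,0,0,100],[-2.5,-3.2,0,0,100],[-2.5,-3.2,0,0,100]]' 40
python3 -m crank '[[-2,-3,0,0,100],[-2,-3,0,0,100],[-2,-3,0,0,100],[-2,-3,0,0,100],[0,0,0,0,100]]'
python3 - <<'E'
from h import *
tgt(.5455,.133,.12,90)
p=robot.camera("wrist"); cv2.imwrite("pics/w1.png",p["color"])
print(p["eye"],np.round(RM(p),3))
f=240/np.tan(np.radians(p["vertical_fov"]/2))
def fish(p,u,v):
    x=u-p["cx"];y=v-p["cy"];r=np.hypot(x,y);th=r/f
    s=np.where(r>0,np.tan(th)/np.maximum(r,1e-9),1/f); return np.c_[x*s,-y*s,-np.ones_like(x)]
for d in robot.cut_out(p,"paper_filter")[:2]:
    m=d["mask"]; v,u=np.nonzero(m); dd=p["depth"][m]
    W=np.array(p["eye"])+(fish(p,u.astype(float),v.astype(float))*dd[:,None])@RM(p).T; W=W[dd>0]
    k=W[:,2]>.06
    print(d["confidence"],len(W),np.percentile(W[:,2],90),cv2.minAreaRect((W[k,:2]*1000).astype(np.float32)) if k.sum()>5 else 0)
E
```

```text
time: 3.2
tcp_pos: [0.4374, 0.3216, 0.1925]
tcp_rot: [0.001, 0.001, 1.0, 0.001]
wrist_force: [-0.1, 0.8, 0.6]
gripper_width: 0.0851
time: 3.62
tcp_pos: [0.5203, 0.1986, 0.1926]
tcp_rot: [0.002, 0.004, 1.0, -0.001]
wrist_force: [-0.3, 0.4, 1.3]
gripper_width: 0.0854
t 3.62 tcp [0.5203 0.1986 0.1926] jaw 89.5 tilt [ 0.004 -0.002 -1.   ] w 0.0854 F [-0.3  0.4  1.3] j6 0.26
SPIN -0.5 SHIFT cm [-2.49 -6.55  7.28]
[0.45510699 0.20010955 0.33329386] [[ 0.009 -0.965 -0.262]
 [ 1.     0.008  0.004]
 [-0.002 -0.262  0.965]]
0.61 3359 0.06289612465590257 ((546.6140747070312, 135.77182006835938), (44.601409912109375, 45.28900909423828), 43.91610336303711)
```

View pics/w1.png

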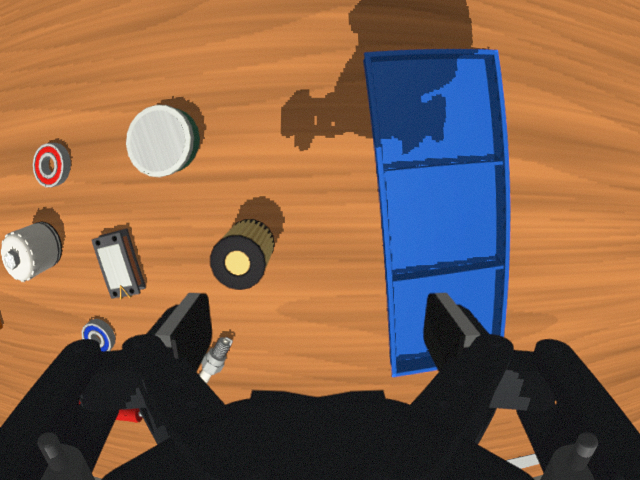

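The wrist view shows the paper filter at (238,262), measured at (0.547,0.136), which agrees with the fixed cameras. The tray is at right, and the white plug sits at (217,355) by the left finger.

```bash
python3 -m crank '[[-1.25,-3.2,0,-0.4,100],[-1.25,-3.2,0,0,100],[0,0,3,0,100],[0,0,3,0,100],[0,0,3,0,100],[0,0,3,0,100],[0,0,3,0,100],[0,0,1.7,0,100],[0,0,0,0,100]]' 40
python3 - <<'E'
from h import *
tgt(.546,.1345,.025,90)
E
```

```text
time: 4.47
tcp_pos: [0.5366, 0.1399, 0.0204]
tcp_rot: [-0.004, -0.004, 1.0, -0.0]
wrist_force: [-0.8, -0.1, -0.4]
gripper_width: 0.0855
t 4.47 tcp [0.5366 0.1399 0.0204] jaw 90.5 tilt [-0.009 -0.001 -1.   ] w 0.0855 F [-0.8 -0.1 -0.4] j6 0.13
SPIN 0.5 SHIFT cm [-0.94 -0.54 -0.47]
```

```bash
python3 -m crank '[[-0.9,-0.5,-0.4,0,100],[0,0,0,0,100],[0,0,0,0,45],[0,0,0,0,45],[0,0,0,0,30],[0,0,0,0,30],[0,0,0,0,30],[0,0,0,0,30]]' 40
python3 - <<'E'
from h import *
tgt(.546,.1345,.15,96)
E
```

```text
time: 5.13
tcp_pos: [0.5514, 0.1344, 0.0297]
tcp_rot: [0.001, -0.004, 1.0, 0.0]
wrist_force: [-0.8, 0.3, 6.2]
gripper_width: 0.0452
t 5.13 tcp [0.5514 0.1344 0.0297] jaw 90.4 tilt [ 0.002  0.    -1.   ] w 0.0452 F [-0.8  0.3  6.2] j6 0.12
SPIN -5.6 SHIFT cm [  0.51   0.07 -12.03]
```

```bash
python3 -m crank '[[0,0,-1,0,30],[0,0,-2.5,-3,30],[0,0,-3,-2.6,30],[0,0,-3,0,30],[0,0,0,0,30],[0,0,0,0,30]]' 40
python3 - <<'E'
from h import *
tgt(.623,.328,.035,96)
p=robot.camera("wrist"); cv2.imwrite("pics/w2.png",p["color"])
E
```

```text
time: 5.63
tcp_pos: [0.5522, 0.1344, 0.126]
tcp_rot: [0.003, -0.053, 0.999, 0.0]
wrist_force: [-0.6, 0.7, -1.2]
gripper_width: 0.045
t 5.63 tcp [0.5522 0.1344 0.126 ] jaw 96.0 tilt [ 0.005  0.001 -1.   ] w 0.045 F [-0.6  0.7 -1.2] j6 0.02
SPIN 0.0 SHIFT cm [-9.02 18.51  9.15]
```

View pics/w2.png

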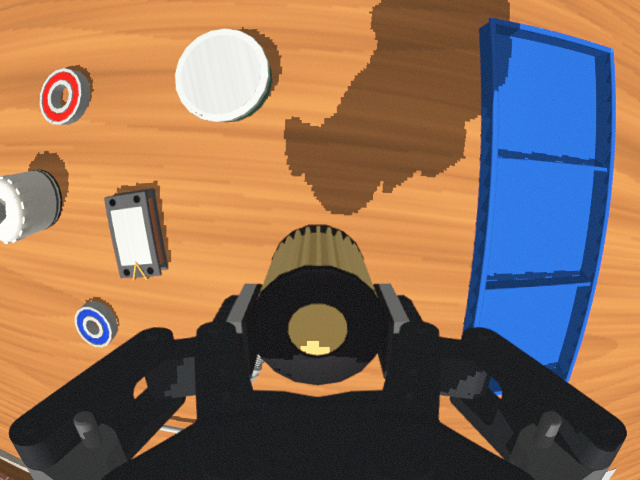

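The filter is held upright between the pads at about (318,310). The tray is at right, with its far compartment at about (530,330).

```bash
python3 -m crank '[[-1.1,2.3,0,0,30],[-1.1,2.3,0,0,30],[-1.1,2.3,0,0,30],[-1.1,2.3,0,0,30],[-1.1,2.3,0,0,30],[-1.1,2.3,0,0,30],[-1.1,2.3,0,0,30],[-1.1,2.3,0,0,30],[0,0,0,0,30],[0,0,0,0,30],[0,0,0,0,30]]' 40
python3 - <<'E'
from h import *
tgt(.623,.328,.04,96)
p=robot.camera("top"); cv2.imwrite("pics/t2.png",p["color"])
E
```

```text
time: 6.6
tcp_pos: [0.6169, 0.3256, 0.1213]
tcp_rot: [-0.002, -0.053, 0.999, -0.001]
wrist_force: [0.2, 0.3, -1.4]
gripper_width: 0.045
t 6.6 tcp [0.6169 0.3256 0.1213] jaw 96.0 tilt [-0.004 -0.002 -1.   ] w 0.045 F [ 0.2  0.3 -1.4] j6 0.29
SPIN 0.0 SHIFT cm [-0.66  0.19  8.12]
```

View pics/t2.png

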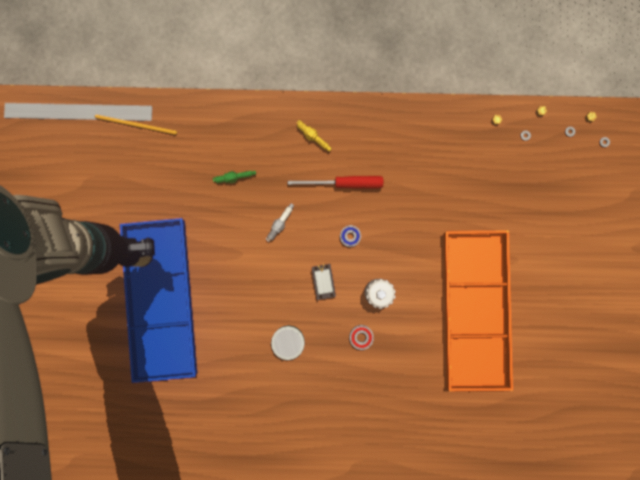

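The arm hides the far blue compartment at (155,248), and nothing else has moved. Descending.

```bash
python3 -m crank '[[-0.6,0.2,1.5,0,30],[0,0,2,0,30],[0,0,2,0,30],[0,0,1.5,0,30],[0,0,0.5,0,30],[0,0,0,0,30],[0,0,0,0,30]]' 40
python3 - <<'E'
from h import *
tgt(.623,.328,.0325,96)
E
```

```text
time: 7.23
tcp_pos: [0.6242, 0.3285, 0.0479]
tcp_rot: [-0.0, -0.052, 0.999, -0.0]
wrist_force: [0.9, 1.2, -1.1]
gripper_width: 0.045
t 7.23 tcp [0.6242 0.3285 0.0479] jaw 96.0 tilt [-0.001 -0.    -1.   ] w 0.045 F [ 0.9  1.2 -1.1] j6 0.29
SPIN -0.0 SHIFT cm [ 0.12 -0.03  1.54]
```

```bash
python3 -m crank '[[0,0,0.5,0,30],[0,0,0.4,0,30],[0,0,0.3,0,30],[0,0,0.2,0,30],[0,0,0,0,30],[0,0,0,0,30]]' 40
python3 -m crank '[[0,0,0.1,0,30],[0,0,0.1,0,30],[0,0,0,0,30],[0,0,0,0,30]]' 40
```

```text
time: 7.73
tcp_pos: [0.6242, 0.3291, 0.0343]
tcp_rot: [-0.0, -0.053, 0.999, -0.0]
wrist_force: [-0.4, 0.1, -1.6]
gripper_width: 0.0453
time: 8.07
tcp_pos: [0.6245, 0.3292, 0.0328]
tcp_rot: [0.0, -0.053, 0.999, 0.0]
wrist_force: [0.3, 0.2, 1.6]
gripper_width: 0.0449
```

```bash
python3 -m crank '[[0,0,0.05,0,30],[0,0,0,0,60],[0,0,0,0,75],[0,0,0,0,75],[0,0,0,0,75],[0,0,-1,0,75],[0,0,-3,0,75],[0,0,-4,0,75],[0,0,-3,0,75],[0,0,0,0,100],[0,0,0,0,100]]' 40
python3 - <<'E'
from h import *
tgt(.674,.083,.1,54)
p=robot.camera("wrist"); cv2.imwrite("pics/w3.png",p["color"])
E
```

```text
time: 8.98
tcp_pos: [0.6266, 0.3301, 0.1461]
tcp_rot: [0.003, -0.053, 0.999, 0.001]
wrist_force: [-0.2, -0.2, -0.5]
gripper_width: 0.085
t 8.98 tcp [0.6266 0.3301 0.1461] jaw 96.0 tilt [ 0.007  0.003 -1.   ] w 0.085 F [-0.2 -0.2 -0.5] j6 0.29
SPIN 42.0 SHIFT cm [-18.34 -17.23   4.58]
```

View pics/w3.png

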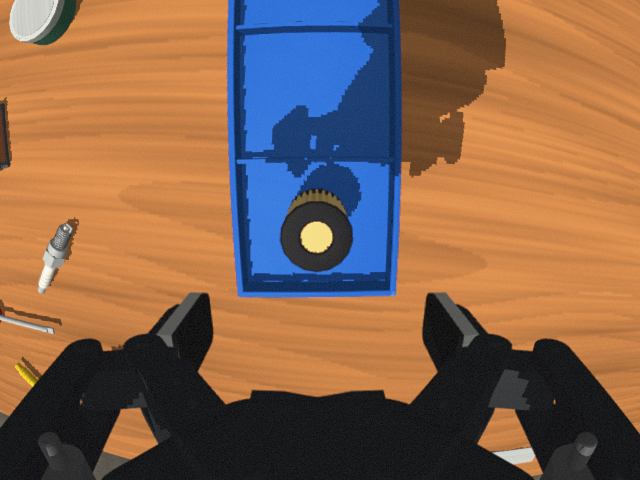

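The paper filter stands upright in the far blue compartment at (317,236). The white plug is at (55,255). Going to the plug.

```bash
python3 -m crank '[[0,0,-0.5,7,100],[0,0,-0.5,7,100],[0,0,0,7,100],[0,0,0,7,100],[0,0,0,7,100],[0,0,0,7,100],[-2.5,-2.4,0,0,100],[-2.5,-2.4,0,0,100],[-2.5,-2.4,0,0,100],[-2.5,-2.4,0,0,100],[-2.5,-2.4,0,0,100]]' 40
python3 - <<'E'
from h import *
p=robot.camera("wrist"); cv2.imwrite("pics/w4.png",p["color"])
tgt(.674,.083,.1,54)
f=240/np.tan(np.radians(p["vertical_fov"]/2))
def fish(p,u,v):
    x=u-p["cx"];y=v-p["cy"];r=np.hypot(x,y);th=r/f
    s=np.tan(th)/np.maximum(r,1e-9); return np.c_[x*s,-y*s,-np.ones_like(x)]
for d in robot.cut_out(p,"spark_plug")[:3]:
    m=d["mask"]; v,u=np.nonzero(m); dd=p["depth"][m]
    W=np.array(p["eye"])+(fish(p,u.astype(float),v.astype(float))*dd[:,None])@RM(p).T; W=W[dd>0]
    k=W[:,2]>np.percentile(W[:,2],97)-.0015
    print(d["confidence"],d["xy"],len(W),np.percentile(W[:,2],97),cv2.minAreaRect((W[:,:2]*1000).astype(np.float32)),W[k].mean(0))
E
```

```text
time: 9.95
tcp_pos: [0.6533, 0.1569, 0.1494]
tcp_rot: [-0.002, 0.308, 0.951, -0.001]
wrist_force: [1.0, -0.2, -0.1]
gripper_width: 0.0853
t 10.0 tcp [0.6548 0.1503 0.1495] jaw 53.7 tilt [-0.003 -0.006 -1.   ] w 0.0855 F [ 0.6 -3.8 -0.2] j6 0.76
SPIN -0.3 SHIFT cm [-5.51 -4.28  4.98]
0.86 [265.5, 301.3] 1739 0.019668811926970252 ((684.0303344726562, 81.90945434570312), (25.635059356689453, 89.87594604492188), 63.7768440246582) [0.67557457 0.08704864 0.01917932]
0.72 [407.2, 327.7] 866 0.019502831327403568 ((770.8584594726562, 174.13829040527344), (18.874319076538086, 83.42868041992188), 22.921323776245117) [0.76925226 0.17959121 0.0190555 ]
```

View pics/w4.png

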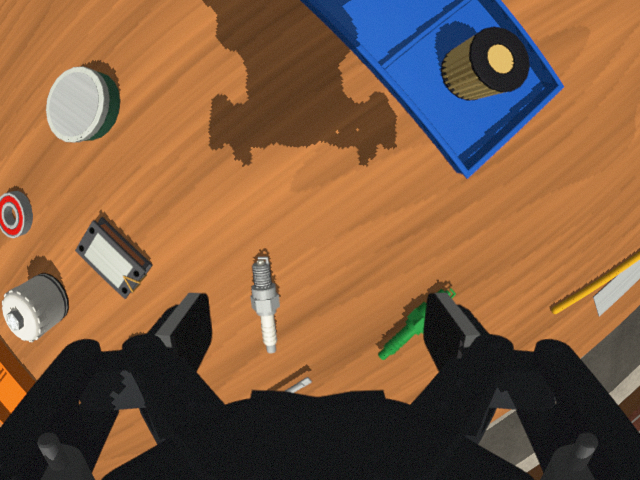

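The white plug's hexagon is at (265,301), with its axis about 6° clockwise of vertical. The green one at (405,330) stays clear of the fingers.

```bash
python3 -m crank '[[0,0,0.5,-5.3,100],[0,0,0,0,100],[0,0,0,0,100]]' 40
python3 - <<'E'
from h import *
tgt(.6745,.085,.05,59)
E
```

```text
time: 10.3
tcp_pos: [0.6535, 0.1587, 0.145]
tcp_rot: [-0.002, 0.265, 0.964, -0.001]
wrist_force: [0.7, 0.8, 0.3]
gripper_width: 0.085
t 10.3 tcp [0.6535 0.1587 0.145 ] jaw 59.2 tilt [-0.004 -0.    -1.   ] w 0.085 F [0.7 0.8 0.3] j6 0.68
SPIN 0.2 SHIFT cm [-5.63 -5.21  9.49]
```

```bash
python3 -m crank '[[-1.9,-1.8,0,0,100],[-1.9,-1.8,0,0,100],[-1.8,-1.6,2,0,100],[0,0,3,0,100],[0,0,2.5,0,100],[0,0,2,0,100],[0,0,0,0,100],[0,0,0,0,100],[0,0,0,0,100]]' 40
python3 - <<'E'
from h import *
tgt(.6745,.085,.005,59)
p=robot.camera("wrist"); cv2.imwrite("pics/w5.png",p["color"])
f=240/np.tan(np.radians(p["vertical_fov"]/2))
def fish(p,u,v):
    x=u-p["cx"];y=v-p["cy"];r=np.hypot(x,y);th=r/f
    s=np.tan(th)/np.maximum(r,1e-9); return np.c_[x*s,-y*s,-np.ones_like(x)]
for d in robot.cut_out(p,"spark_plug")[:1]:
    m=d["mask"]; v,u=np.nonzero(m); dd=p["depth"][m]
    W=np.array(p["eye"])+(fish(p,u.astype(float),v.astype(float))*dd[:,None])@RM(p).T; W=W[dd>0]
    k=W[:,2]>np.percentile(W[:,2],97)-.0015
    print(d["confidence"],d["xy"],len(W),np.percentile(W[:,2],97),cv2.minAreaRect((W[:,:2]*1000).astype(np.float32)),W[k].mean(0))
E
```

```text
time: 11.05
tcp_pos: [0.6773, 0.0859, 0.0529]
tcp_rot: [0.001, 0.264, 0.964, 0.0]
wrist_force: [0.9, 0.1, -0.2]
gripper_width: 0.0855
t 11.05 tcp [0.6773 0.0859 0.0529] jaw 59.3 tilt [ 0.001  0.    -1.   ] w 0.0855 F [ 0.9  0.1 -0.2] j6 0.57
SPIN 0.3 SHIFT cm [ 0.2  -0.23  4.78]
0.76 [314.6, 266.3] 4168 0.01959783488158554 ((682.2247924804688, 82.8756332397461), (23.966419219970703, 87.15033721923828), 58.103736877441406) [0.67543245 0.08685818 0.01903346]
```

View pics/w5.png

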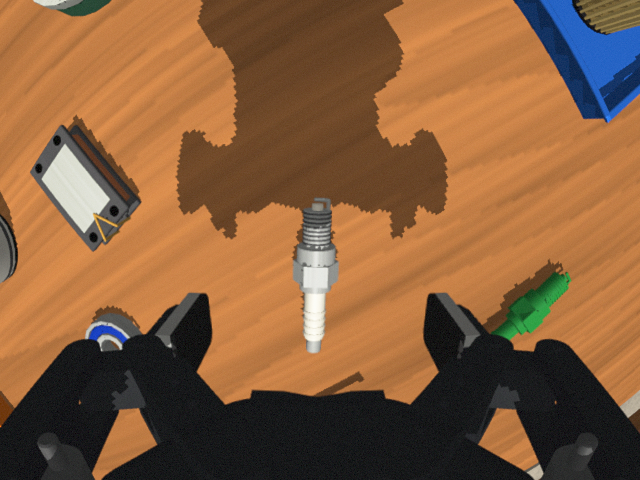

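The plug is aligned and centred between the jaws, with the hexagon at (316,272). Lowering and gripping.

```bash
python3 -m crank '[[0.15,0,1.8,0,100],[0,0,1.5,0,100],[0,0,1,0,100],[0,0,0.4,0,100],[0,0,0,0,100],[0,0,0,0,100]]' 40
python3 - <<'E'
from h import *
tgt(.6757,.0862,.005,59)
E
```

```text
time: 11.65
tcp_pos: [0.6759, 0.086, 0.0056]
tcp_rot: [0.001, 0.264, 0.964, 0.0]
wrist_force: [0.1, 0.5, 0.2]
gripper_width: 0.0852
t 11.65 tcp [0.6759 0.086  0.0056] jaw 59.3 tilt [ 0.001  0.    -1.   ] w 0.0852 F [0.1 0.5 0.2] j6 0.57
SPIN 0.3 SHIFT cm [0.03 0.   0.06]
```

```bash
python3 -m crank '[[0,0,0.1,0,50],[0,0,0,0,30],[0,0,0,0,20],[0,0,0,0,10],[0,0,0,0,10],[0,0,0,0,10],[0,0,0,0,10],[0,0,0,0,10]]' 40
python3 -m crank '[[0,0,-1,0,10],[0,0,-2,0,10],[0,0,-3,0,10],[0,0,-4,0,10],[0,0,0,0,10],[0,0,0,0,10]]' 40
python3 - <<'E'
from h import *
tgt(.423,.306,.03,6)
p=robot.camera("wrist"); cv2.imwrite("pics/w6.png",p["color"])
E
```

```text
time: 12.32
tcp_pos: [0.6755, 0.0859, 0.0044]
tcp_rot: [0.0, 0.264, 0.964, 0.0]
wrist_force: [-1.6, -0.6, 4.7]
gripper_width: 0.0213
time: 12.82
tcp_pos: [0.6784, 0.0862, 0.108]
tcp_rot: [0.004, 0.264, 0.964, 0.001]
wrist_force: [-0.2, 0.3, -1.1]
gripper_width: 0.0211
t 12.82 tcp [0.6784 0.0862 0.108 ] jaw 59.3 tilt [ 0.008  0.    -1.   ] w 0.0211 F [-0.2  0.3 -1.1] j6 0.57
SPIN 53.3 SHIFT cm [ 24.54 -23.16   7.61]
```

View pics/w6.png

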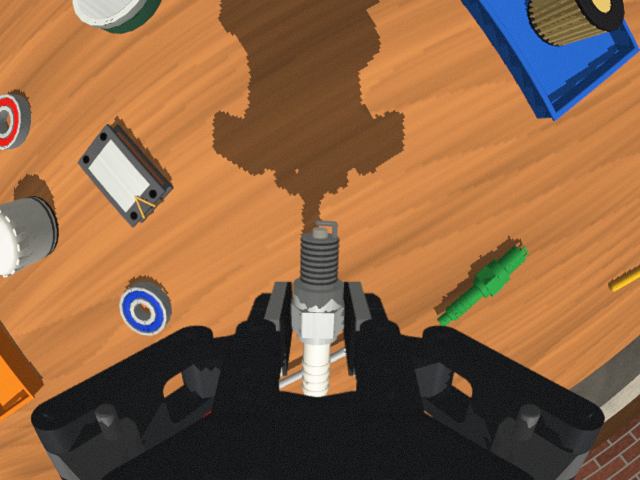

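The plug is held at the hexagon (318,315), flat side up and level. Turning, then carrying it to the near blue compartment.

```bash
python3 -m crank '[[0,0,0,3,10],[0,0,0,7,10],[0,0,0,7,10],[0,0,0,7,10],[0,0,0,7,10],[0,0,0,7,10],[0,0,0,7,10],[0,0,0,5,10],[0,0,0,3.3,10],[1,-1,0,0,10],[2,-2,0,0,10],[2.5,-2.4,0,0,10]]' 40
python3 -m crank '[[2.5,-2.4,0,0,10],[2.5,-2.4,0,0,10],[2.5,-2.4,0,0,10],[2.5,-2.4,0,0,10],[2.5,-2.4,0,0,10],[2,-2,0,0,10],[1.5,-1.5,0,0,10],[1,-1,0,0,10],[0,0,0,0,10],[0,0,0,0,10],[0,0,0,0,10]]' 40
python3 - <<'E'
from h import *
tgt(.423,.306,.03,6)
p=robot.camera("wrist"); cv2.imwrite("pics/w7.png",p["color"])
E
```

```text
time: 13.87
tcp_pos: [0.6146, 0.1347, 0.1021]
tcp_rot: [-0.001, 0.669, 0.743, -0.001]
wrist_force: [1.0, 1.4, -0.2]
gripper_width: 0.0213
time: 14.78
tcp_pos: [0.4342, 0.2864, 0.1036]
tcp_rot: [0.0, 0.669, 0.743, -0.0]
wrist_force: [0.4, 0.0, -0.3]
gripper_width: 0.0212
t 14.78 tcp [0.4342 0.2864 0.1036] jaw 6.0 tilt [ 0. -0. -1.] w 0.0212 F [ 0.4  0.  -0.3] j6 1.92
SPIN 0.0 SHIFT cm [ 2.07 -0.91  7.36]
```

View pics/w7.png

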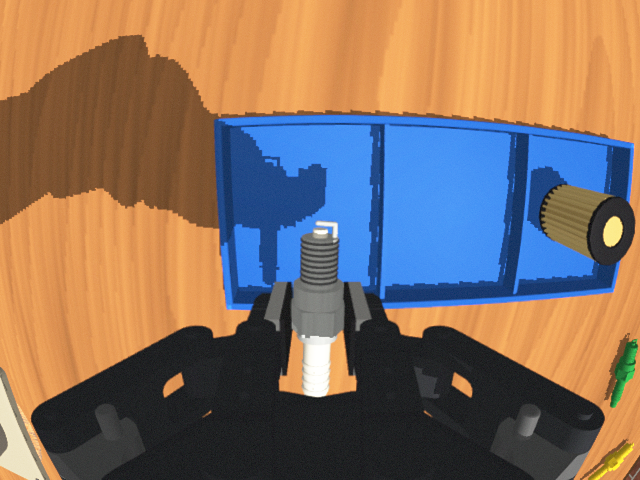

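The plug is held level over the edge of the near blue compartment, whose rim corners are at (216,118) and (228,308), with the divider at x≈380. Checking the compartment from these pixels.

```bash
cat >> h.py <<'E'
def wz(p,uv,z):
    uv=np.atleast_2d(np.asarray(uv,float)); f=240/np.tan(np.radians(p["vertical_fov"]/2))
    x=uv[:,0]-p["cx"];y=uv[:,1]-p["cy"];r=np.hypot(x,y);th=r/f;s=np.tan(th)/np.maximum(r,1e-9)
    d=np.c_[x*s,-y*s,-np.ones_like(x)]@RM(p).T; e=np.array(p["eye"]); return e+d*((z-e[2])/d[:,2])[:,None]
def wcut(p,n,zlo=None):
    for d in robot.cut_out(p,n)[:2]:
        m=d["mask"]; v,u=np.nonzero(m); dd=p["depth"][m]; f=240/np.tan(np.radians(p["vertical_fov"]/2))
        x=u-p["cx"];y=v-p["cy"];r=np.hypot(x,y);s=np.tan(r/f)/np.maximum(r,1e-9)
        W=np.array(p["eye"])+(np.c_[x*s,-y*s,-np.ones(len(x))]*dd[:,None])@RM(p).T; W=W[dd>0]
        t=np.percentile(W[:,2],95); k=W[:,2]>t-.004
        b=cv2.minAreaRect((W[k,:2]*1000).astype(np.float32))
        print(n,round(d["confidence"],2),np.round(d["xy"],0),"ztop",round(t,4),"rect",np.round(b[0],1),np.round(b[1],1),round(b[2],1))
E
python3 - <<'E'
from h import *
p=robot.camera("wrist")
print(np.round(wz(p,[(216,118),(228,308),(633,145),(613,291),(377,125),(382,300)],[.024]*1)[:,:2],4))
p=robot.camera("top")
print(np.round(atz(p,[(121,226),(184,220),(195,377),(132,382),(445,232),(508,231),(512,389),(449,390)],.024)[:,:2],4))
tgt(.4225,.3115,.03,6)
E
```

```text
[[0.3662 0.362 ]
 [0.3801 0.2402]
 [0.6705 0.3948]
 [0.6846 0.2751]
 [0.4622 0.3667]
 [0.4809 0.2571]]
[[ 0.6636  0.3923]
 [ 0.6782  0.2691]
 [ 0.3741  0.2373]
 [ 0.3617  0.3589]
 [ 0.6661 -0.2427]
 [ 0.6709 -0.3659]
 [ 0.3655 -0.3756]
 [ 0.3607 -0.2541]]
t 14.93 tcp [0.4348 0.2862 0.1038] jaw 6.0 tilt [ 0. -0. -1.] w 0.0209 F [ 0.1  0.6 -0.9] j6 1.92
SPIN -0.0 SHIFT cm [ 2.65 -0.96  7.38]
```

```bash
python3 -m crank '[[1.3,-0.5,0,0,10],[1.3,-0.5,0,0,10],[0,0,1.5,0,10],[0,0,2.5,0,10],[0,0,2,0,10],[0,0,1,0,10],[0,0,0.5,0,10],[0,0,0,0,10],[0,0,0,0,10]]' 40
python3 - <<'E'
from h import *
tgt(.4225,.3115,.008,6)
E
```

```text
time: 15.68
tcp_pos: [0.422, 0.3116, 0.0293]
tcp_rot: [0.0, 0.669, 0.743, 0.0]
wrist_force: [-0.1, -0.6, -0.3]
gripper_width: 0.0215
t 15.68 tcp [0.422  0.3116 0.0293] jaw 6.0 tilt [ 0.001  0.    -1.   ] w 0.0215 F [-0.1 -0.6 -0.3] j6 1.98
SPIN 0.0 SHIFT cm [-0.01  0.05  2.13]
```

```bash
python3 -m crank '[[0,0,0.7,0,10],[0,0,0.6,0,10],[0,0,0.4,0,10],[0,0,0.2,0,10],[0,0,0,0,10],[0,0,0,0,10]]' 40
python3 -m crank '[[0,0,0.1,0,10],[0,0,0.1,0,10],[0,0,0,0,10],[0,0,0,0,10]]' 40
```

```text
time: 16.18
tcp_pos: [0.421, 0.3115, 0.0097]
tcp_rot: [-0.0, 0.669, 0.743, -0.0]
wrist_force: [-0.1, 0.1, -1.4]
gripper_width: 0.0211
time: 16.52
tcp_pos: [0.4212, 0.3115, 0.0079]
tcp_rot: [0.0, 0.669, 0.743, 0.0]
wrist_force: [-0.6, -0.6, -0.6]
gripper_width: 0.0213
```

```bash
python3 -m crank '[[0,0,0.05,0,10],[0,0,0.05,0,10],[0,0,0,0,10],[0,0,0,0,10]]' 40
python3 - <<'E'
from h import *
p=robot.camera("wrist"); cv2.imwrite("pics/w8.png",p["color"])
E
```

```text
time: 16.85
tcp_pos: [0.4213, 0.3116, 0.0073]
tcp_rot: [0.0, 0.669, 0.743, 0.0]
wrist_force: [-1.5, -1.5, 4.4]
gripper_width: 0.0211
```

View pics/w8.png

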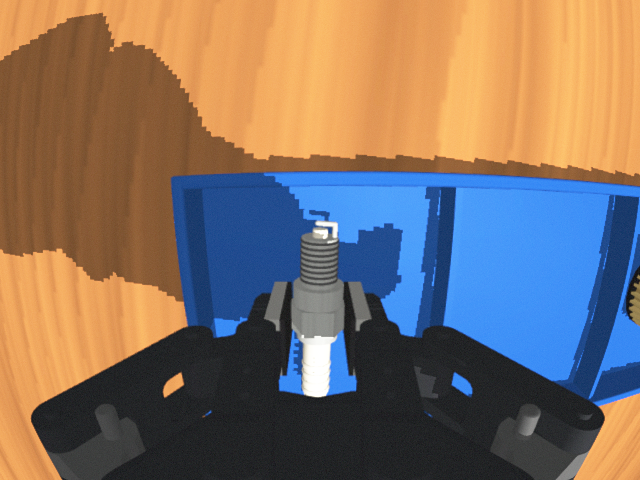

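Contact at 4.4 N. The plug lies inside the compartment, with its tip at (325,225) clear of the wall at y≈185. Opening moderately and lifting.

```bash
python3 -m crank '[[0,0,0,0,30],[0,0,0,0,45],[0,0,0,0,50],[0,0,0,0,50],[0,0,-1,0,50],[0,0,-2.5,0,50],[0,0,-4,0,50],[0,0,-4,0,100],[0,0,0,0,100],[0,0,0,0,100]]' 40
python3 - <<'E'
from h import *
p=robot.camera("wrist"); cv2.imwrite("pics/w9.png",p["color"])
tgt(.566,-.007,.11,101)
E
```

```text
time: 17.73
tcp_pos: [0.424, 0.3131, 0.1258]
tcp_rot: [0.001, 0.669, 0.743, 0.004]
wrist_force: [0.9, 0.3, -1.1]
gripper_width: 0.077
t 17.78 tcp [0.4222 0.3121 0.1236] jaw 6.0 tilt [ 0.003  0.002 -1.   ] w 0.0834 F [-0.3  0.1 -0.3] j6 1.98
SPIN 85.0 SHIFT cm [ 8.03 34.07  1.34]
```

View pics/w9.png

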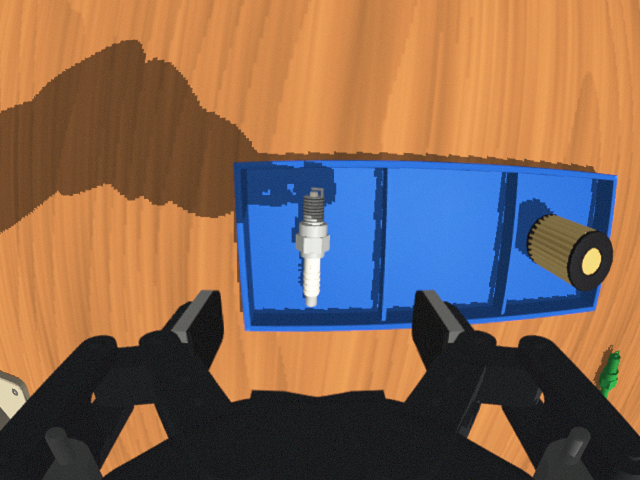

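The plug lies flat in the near compartment, hexagon at (313,240), and the paper filter stands at (570,250). Next the brake pads.

```bash
python3 -m crank '[[0,0,0,-7,100],[0,0,0,-7,100],[0,0,0,-7,100],[0,0,0,-7,100],[0,0,0,-7,100],[0,0,0,-7,100],[0,0,0,-7,100],[0,0,0,-7,100],[0,0,0,-7,100],[0,0,0,-7,100],[0,0,0,-7,100],[0,0,0,-7,100]]' 60
python3 -m crank '[[0,0,0,-7,100],[0,0,0,-4,100],[-0.8,-3.4,0,0,100],[-0.8,-3.4,0,0,100],[-0.8,-3.4,0,0,100],[-0.8,-3.4,0,0,100],[-0.8,-3.4,0,0,100],[-0.8,-3.4,0,0,100],[-0.8,-3.4,0,0,100],[-0.8,-3.4,0,0,100],[0,0,0,0,100],[0,0,0,0,100]]'
python3 - <<'E'
from h import *
tgt(.566,-.007,.11,101)
p=robot.camera("wrist"); cv2.imwrite("pics/w10.png",p["color"])
wcut(p,"brake_pads");wcut(p,"spin_filter");wcut(p,"red_bearing")
E
```

```text
time: 18.78
tcp_pos: [0.4195, 0.3106, 0.1198]
tcp_rot: [-0.002, -0.003, 1.0, -0.001]
wrist_force: [-0.5, 0.4, 0.9]
gripper_width: 0.0851
time: 19.78
tcp_pos: [0.5353, 0.0552, 0.1202]
tcp_rot: [-0.002, -0.094, 0.996, 0.0]
wrist_force: [0.1, 0.3, 0.4]
gripper_width: 0.0851
t 19.78 tcp [0.5353 0.0552 0.1202] jaw 100.8 tilt [-0.003  0.    -1.   ] w 0.0851 F [0.1 0.3 0.4] j6 -0.21
SPIN -0.2 SHIFT cm [-1.83 -6.69  1.01]
brake_pads 0.9 [226. 260.] ztop 0.0177 rect [567.2  -4.8] [68.5 43.5] 8.2
spin_filter 0.65 [ 88. 216.] ztop 0.062 rect [ 547.3 -114.6] [18.6 18.7] 89.8
spin_filter 0.27 [141. 103.] ztop 0.0132 rect [458.6 -82.7] [46.8 46.2] 47.2
red_bearing 0.57 [140. 105.] ztop 0.0132 rect [458.8 -82.4] [45.8 46.7] 66.9
red_bearing 0.5 [132. 431.] ztop 0.0246 rect [662.5 -26.7] [ 44.4 275.2] 60.2
```

View pics/w10.png

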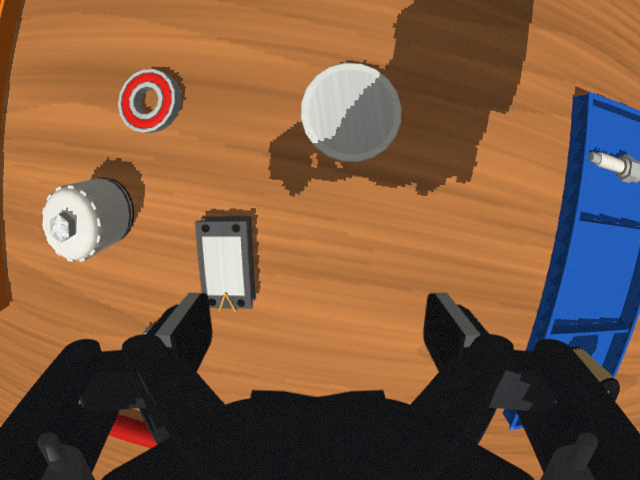

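The pads are at (226,260), nearly parallel to the jaws. The spin filter is at (88,216), the red bearing at (149,101), and the tin at (351,112).

```bash
python3 -m crank '[[-0.6,-2.2,0,0,100],[-0.6,-2.2,0,0,100],[-0.6,-2.2,0,0,100],[0,0,1.5,0,100],[0,0,2,0,100],[0,0,2,0,100],[0,0,1.5,0,100],[0,0,0,0,100],[0,0,0,0,100]]' 60
python3 - <<'E'
from h import *
tgt(.566,-.006,.005,100.5)
p=robot.camera("wrist"); cv2.imwrite("pics/w11.png",p["color"])
wcut(p,"brake_pads")
E
```

```text
time: 20.73
tcp_pos: [0.5649, -0.0033, 0.0509]
tcp_rot: [-0.001, -0.097, 0.995, 0.0]
wrist_force: [-0.1, -0.2, 0.5]
gripper_width: 0.0856
t 20.73 tcp [ 0.5649 -0.0033  0.0509] jaw 101.1 tilt [-0.003  0.    -1.   ] w 0.0856 F [-0.1 -0.2  0.5] j6 -0.31
SPIN 0.6 SHIFT cm [-0.08 -0.29  4.59]
brake_pads 0.91 [308. 268.] ztop 0.0177 rect [567.6  -6.2] [67.7 37.9] 11.2
brake_pads 0.69 [486.  72.] ztop 0.0299 rect [447.8  60.5] [63.2 63.6] 8.4
```

View pics/w11.png

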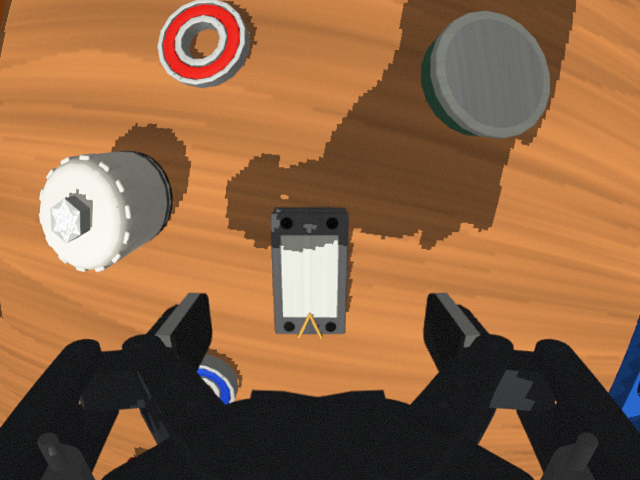

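The pads are aligned at (310,270). The blue bearing at (215,385) is well clear of the left finger.

```bash
python3 -m crank '[[-0.15,-0.25,1.5,0,100],[0,0,1.5,0,100],[0,0,1,0,100],[0,0,0.5,0,100],[0,0,0,0,100],[0,0,0,0,60],[0,0,0,0,40],[0,0,0,0,20],[0,0,0,0,20],[0,0,0,0,20],[0,0,0,0,20],[0,0,0,0,20]]' 60
python3 - <<'E'
from h import *
tgt(.566,-.006,.005,100.5)
E
```

```text
time: 21.83
tcp_pos: [0.5693, -0.0067, 0.008]
tcp_rot: [0.001, -0.096, 0.995, -0.0]
wrist_force: [-1.8, 0.6, 5.7]
gripper_width: 0.0361
t 21.83 tcp [ 0.5693 -0.0067  0.008 ] jaw 101.0 tilt [ 0.002  0.    -1.   ] w 0.0361 F [-1.8  0.6  5.7] j6 -0.32
SPIN 0.5 SHIFT cm [0.31 0.13 0.3 ]
```

```bash
python3 -m crank '[[0,0,-1,0,20],[0,0,-2,0,20],[0,0,-3,1.5,20],[0,0,-3,3,20],[0,0,-1.5,0.5,20],[0,0,0,0,20],[0,0,0,0,20]]' 60
python3 - <<'E'
from h import *
tgt(.5225,.316,.03,96)
p=robot.camera("wrist"); cv2.imwrite("pics/w12.png",p["color"])
E
```

```text
time: 22.42
tcp_pos: [0.5689, -0.0068, 0.1126]
tcp_rot: [0.001, -0.053, 0.999, -0.0]
wrist_force: [-1.5, -0.2, -1.3]
gripper_width: 0.0359
t 22.42 tcp [ 0.5689 -0.0068  0.1126] jaw 96.1 tilt [ 0.002 -0.    -1.   ] w 0.0359 F [-1.5 -0.2 -1.3] j6 -0.23
SPIN 0.1 SHIFT cm [ 1.25 32.6   8.24]
```

View pics/w12.png

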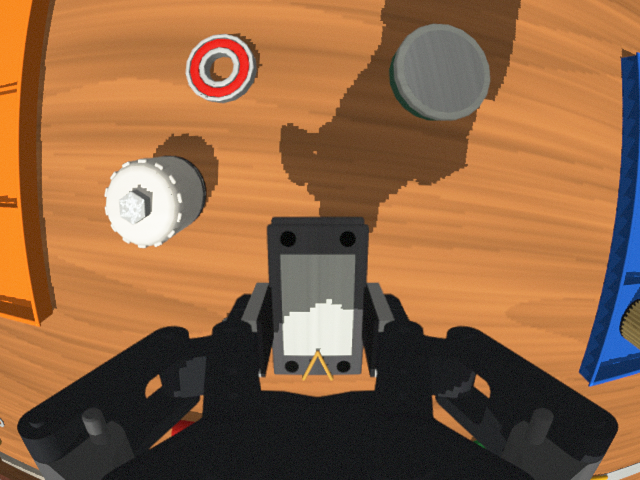

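The pads are held level at (318,295). Carrying them to the middle blue compartment.

```bash
python3 -m crank '[[0.1,1.2,0,0,20],[0.1,2.2,0,0,20],[0.1,2.8,0,0,20],[0.1,3,0,0,20],[0.1,3,0,0,20],[0.1,3,0,0,20],[0.1,3,0,0,20],[0.1,3,0,0,20],[0.1,3,0,0,20],[0.1,2.8,0,0,20],[0.1,2.2,0,0,20],[0.1,1.4,0,0,20]]' 60
python3 -m crank '[[0,0,0,0,20],[0,0,0,0,20],[0,0,0,0,20]]' 60
python3 - <<'E'
from h import *
tgt(.5225,.316,.03,96)
p=robot.camera("wrist"); cv2.imwrite("pics/w13.png",p["color"])
E
```

```text
time: 23.47
tcp_pos: [0.5216, 0.2986, 0.1095]
tcp_rot: [-0.002, -0.054, 0.999, -0.0]
wrist_force: [0.5, -0.9, -1.3]
gripper_width: 0.0358
time: 23.72
tcp_pos: [0.5234, 0.2954, 0.1108]
tcp_rot: [-0.001, -0.052, 0.999, -0.001]
wrist_force: [0.6, -0.5, -2.0]
gripper_width: 0.0359
t 23.72 tcp [0.5234 0.2954 0.1108] jaw 96.0 tilt [-0.002 -0.001 -1.   ] w 0.0359 F [ 0.6 -0.5 -2. ] j6 0.3
SPIN 0.0 SHIFT cm [-0.14  2.07  8.08]
```

View pics/w13.png

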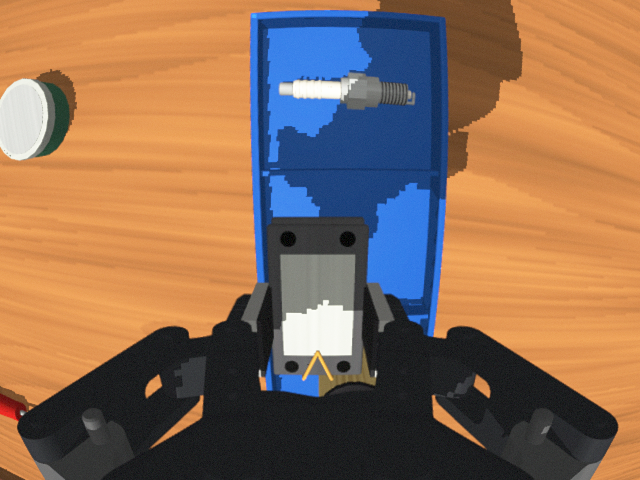

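The pads are over the middle compartment, with the paper filter behind them at (345,385) and the plug at (350,92). Shifting 2 cm in y and descending.

```bash
python3 -m crank '[[0,1,0,0,20],[-0.1,1,0,0,20],[0,0,1.5,0,20],[0,0,2.5,0,20],[0,0,2.5,0,20],[0,0,1,0,20],[0,0,0.5,0,20],[0,0,0,0,20],[0,0,0,0,20]]' 60
python3 - <<'E'
from h import *
tgt(.5225,.316,.011,96)
E
```

```text
time: 24.52
tcp_pos: [0.5239, 0.3168, 0.0326]
tcp_rot: [0.001, -0.053, 0.999, 0.0]
wrist_force: [0.8, 0.0, -0.4]
gripper_width: 0.0352
t 24.52 tcp [0.5239 0.3168 0.0326] jaw 96.0 tilt [ 0.001  0.001 -1.   ] w 0.0352 F [ 0.8  0.  -0.4] j6 0.33
SPIN 0.0 SHIFT cm [ 0.15 -0.06  2.16]
```

```bash
python3 -m crank '[[0,0,0.7,0,20],[0,0,0.6,0,20],[0,0,0.4,0,20],[0,0,0.2,0,20],[0,0,0,0,20],[0,0,0,0,20]]' 60
python3 -m crank '[[0,0,0.1,0,20],[0,0,0.1,0,20],[0,0,0,0,20],[0,0,0,0,20]]' 60
```

```text
time: 25.02
tcp_pos: [0.5229, 0.3162, 0.0127]
tcp_rot: [-0.0, -0.053, 0.999, -0.0]
wrist_force: [-0.9, -0.2, -1.1]
gripper_width: 0.0356
time: 25.35
tcp_pos: [0.5234, 0.3165, 0.011]
tcp_rot: [0.0, -0.053, 0.999, 0.0]
wrist_force: [0.0, -0.0, -0.6]
gripper_width: 0.0357
```

```bash
python3 -m crank '[[0,0,0.05,0,20],[0,0,0.05,0,20],[0,0,0,0,20]]' 60
python3 -m crank '[[0,0,0,0,40],[0,0,0,0,55],[0,0,0,0,60],[0,0,0,0,60],[0,0,-1,0,60],[0,0,-2.5,0,60],[0,0,-4,0,60],[0,0,-4,0,60],[0,0,-2,0,100],[0,0,0,0,100],[0,0,0,0,100]]' 40
python3 - <<'E'
from h import *
p=robot.camera("wrist"); cv2.imwrite("pics/w14.png",p["color"])
tgt(.5465,-.1145,.15,90)
E
```

```text
time: 25.6
tcp_pos: [0.5234, 0.3164, 0.011]
tcp_rot: [0.0, -0.053, 0.999, 0.0]
wrist_force: [-2.5, -1.0, 5.4]
gripper_width: 0.0357
time: 26.52
tcp_pos: [0.5246, 0.317, 0.1474]
tcp_rot: [0.002, -0.053, 0.999, 0.001]
wrist_force: [-0.7, -0.1, -0.6]
gripper_width: 0.0843
t 26.57 tcp [0.5231 0.3163 0.1453] jaw 96.0 tilt [ 0.001  0.    -1.   ] w 0.0851 F [-0.1  0.2 -0.3] j6 0.33
SPIN 6.0 SHIFT cm [ -2.34 -43.08  -0.48]
```

View pics/w14.png

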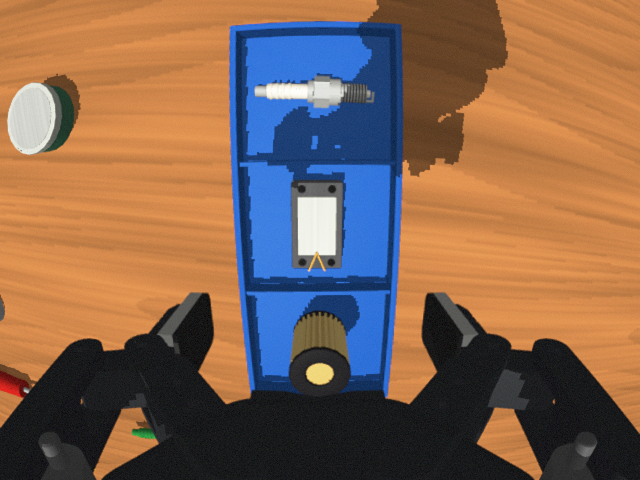

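The blue tray is complete: plug at (322,92), pads at (317,225), filter at (320,355). Next the white spin-on filter.

```bash
python3 -m crank '[[0,0,0,6,100],[-0.2,-2,0,0,100],[-0.2,-3,0,0,100],[-0.2,-3,0,0,100],[-0.2,-3,0,0,100],[-0.2,-3,0,0,100],[-0.2,-3,0,0,100],[-0.2,-3,0,0,100],[-0.2,-3,0,0,100],[-0.2,-3,0,0,100],[-0.2,-3,0,0,100],[-0.2,-3,0,0,100]]' 60
python3 -m crank '[[-0.2,-3,0,0,100],[-0.2,-3,0,0,100],[0,-2,0,0,100],[0,-1,0,0,100],[0,0,0,0,100],[0,0,0,0,100],[0,0,0,0,100]]'
python3 - <<'E'
from h import *
tgt(.5465,-.1145,.025,90)
p=robot.camera("wrist"); cv2.imwrite("pics/w15.png",p["color"])
wcut(p,"spin_filter");wcut(p,"red_bearing")
E
```

```text
time: 27.57
tcp_pos: [0.5432, -0.0049, 0.1425]
tcp_rot: [-0.002, -0.0, 1.0, 0.0]
wrist_force: [-0.0, 0.1, -0.1]
gripper_width: 0.0855
time: 28.15
tcp_pos: [0.5486, -0.0924, 0.144]
tcp_rot: [-0.001, -0.001, 1.0, 0.001]
wrist_force: [1.0, -0.3, -0.3]
gripper_width: 0.0854
t 28.15 tcp [ 0.5486 -0.0924  0.144 ] jaw 90.1 tilt [-0.002  0.001 -1.   ] w 0.0854 F [ 1.  -0.3 -0.3] j6 -0.28
SPIN 0.1 SHIFT cm [ 0.18 -2.23 11.89]
spin_filter 0.57 [285. 235.] ztop 0.0624 rect [ 547.5 -114.7] [18.9 17. ] 1.3
red_bearing 0.72 [333. 101.] ztop 0.0133 rect [458.2 -83.1] [46.3 45.1] 0.2
```

View pics/w15.png

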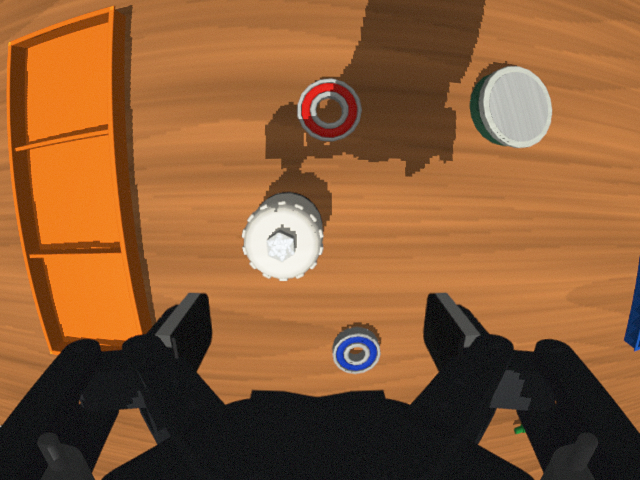

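The spin filter is at (282,240), centre (0.547,-0.1147), so only a 2.2 cm shift is needed. The red bearing is at (330,108) and the blue one at (356,352).

```bash
python3 -m crank '[[0.1,-1.2,0,0,100],[0,-1,0,0,100],[0,0,2,0,100],[0,0,3,0,100],[0,0,2.5,0,100],[0,0,1,0,100],[0,0,0,0,100],[0,0,0,0,100]]' 60
python3 - <<'E'
from h import *
tgt(.547,-.1147,.027,90)
E
```

```text
time: 28.97
tcp_pos: [0.5483, -0.1161, 0.0599]
tcp_rot: [-0.0, -0.0, 1.0, 0.0]
wrist_force: [-0.3, -0.7, 1.2]
gripper_width: 0.0855
t 28.97 tcp [ 0.5483 -0.1161  0.0599] jaw 90.0 tilt [-0.001  0.    -1.   ] w 0.0855 F [-0.3 -0.7  1.2] j6 -0.32
SPIN 0.0 SHIFT cm [0.13 0.14 3.29]
```

```bash
python3 -m crank '[[0,0.1,1.2,0,100],[0,0,1.2,0,100],[0,0,0.7,0,100],[0,0,0.2,0,100],[0,0,0,0,100],[0,0,0,0,75],[0,0,0,0,60],[0,0,0,0,40],[0,0,0,0,40],[0,0,0,0,40],[0,0,0,0,40],[0,0,0,0,40]]' 70
python3 - <<'E'
from h import *
tgt(.547,-.1147,.027,90)
p=robot.camera("wrist"); cv2.imwrite("pics/w16.png",p["color"])
E
```

```text
time: 29.97
tcp_pos: [0.5495, -0.1151, 0.0279]
tcp_rot: [0.001, -0.0, 1.0, -0.0]
wrist_force: [0.5, -0.4, 5.7]
gripper_width: 0.0522
t 29.97 tcp [ 0.5495 -0.1151  0.0279] jaw 90.0 tilt [ 0.002 -0.001 -1.   ] w 0.0522 F [ 0.5 -0.4  5.7] j6 -0.32
SPIN 0.0 SHIFT cm [0.25 0.04 0.09]
```

View pics/w16.png

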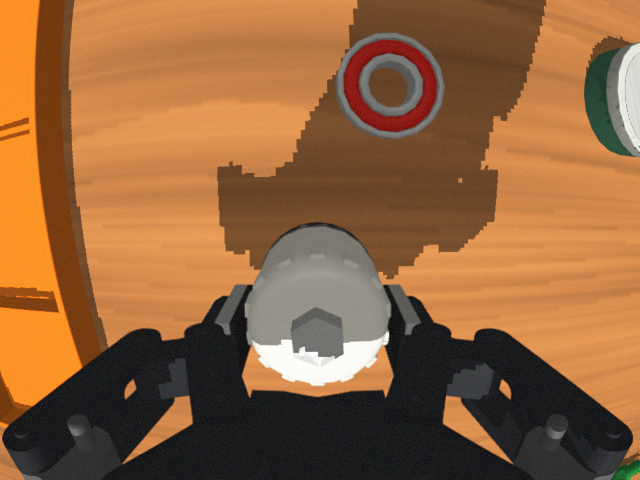

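The can is gripped, with the nut at (318,330). Lifting and carrying it to the far orange compartment.

```bash
python3 -m crank '[[0,0,-1,0,40],[0,0,-2,0,40],[0,0,-3,-2,40],[0,0,-3,0,40],[0,0,-1,0,40],[0,0,0,0,40],[0,0,0,0,40]]' 70
python3 - <<'E'
from h import *
tgt(.619,-.3065,.04,92)
E
```

```text
time: 30.6
tcp_pos: [0.548, -0.1145, 0.1264]
tcp_rot: [-0.0, -0.018, 1.0, 0.0]
wrist_force: [-0.4, 0.0, -2.8]
gripper_width: 0.0524
t 30.6 tcp [ 0.548  -0.1145  0.1264] jaw 92.0 tilt [-0.  0. -1.] w 0.0524 F [-0.4  0.  -2.8] j6 -0.36
SPIN 0.0 SHIFT cm [ -6.42 -19.43   8.63]
```

```bash
python3 -m crank '[[-0.5,-1.5,0,0,40],[-0.8,-2.4,0,0,40],[-0.9,-2.7,0,0,40],[-0.9,-2.7,0,0,40],[-0.9,-2.7,0,0,40],[-0.9,-2.7,0,0,40],[-0.8,-2.5,0,0,40],[-0.5,-1.5,0,0,40],[-0.2,-0.6,0,0,40],[0,0,0,0,40],[0,0,0,0,40],[0,0,0,0,40]]' 70
python3 - <<'E'
from h import *
tgt(.619,-.3065,.04,92)
p=robot.camera("wrist"); cv2.imwrite("pics/w17.png",p["color"])
E
```

```text
time: 31.6
tcp_pos: [0.618, -0.3038, 0.1255]
tcp_rot: [-0.001, -0.018, 1.0, 0.001]
wrist_force: [0.4, -0.7, -2.6]
gripper_width: 0.0525
t 31.6 tcp [ 0.618  -0.3038  0.1255] jaw 92.1 tilt [-0.003  0.002 -1.   ] w 0.0525 F [ 0.4 -0.7 -2.6] j6 -0.59
SPIN 0.1 SHIFT cm [-0.11 -0.3   8.55]
```

View pics/w17.png

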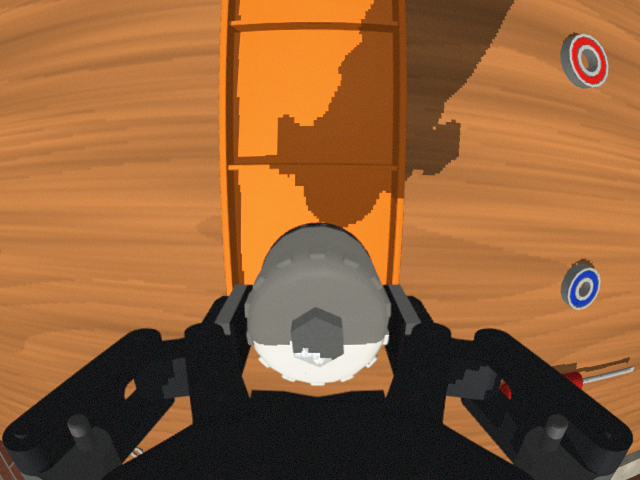

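The can is over the far orange compartment and centred across the tray (edges at x≈228 and 402). Lowering.

```bash
python3 -m crank '[[-0.1,-0.3,1.5,0,40],[0,0,2.5,0,40],[0,0,2.5,0,40],[0,0,1,0,40],[0,0,0.5,0,40],[0,0,0,0,40],[0,0,0,0,40]]' 70
python3 - <<'E'
from h import *
tgt(.619,-.3065,.031,92)
E
```

```text
time: 32.23
tcp_pos: [0.6209, -0.3082, 0.0478]
tcp_rot: [0.001, -0.018, 1.0, -0.0]
wrist_force: [0.0, 0.2, -1.9]
gripper_width: 0.0522
t 32.23 tcp [ 0.6209 -0.3082  0.0478] jaw 92.1 tilt [ 0.001 -0.001 -1.   ] w 0.0522 F [ 0.   0.2 -1.9] j6 -0.59
SPIN 0.1 SHIFT cm [0.19 0.17 1.68]
```

```bash
python3 -m crank '[[0.1,0.1,0.6,0,40],[0,0,0.4,0,40],[0,0,0.3,0,40],[0,0,0.1,0,40],[0,0,0,0,40],[0,0,0,0,40]]' 70
python3 -m crank '[[0,0,0.1,0,40],[0,0,0.1,0,40],[0,0,0,0,40],[0,0,0,0,40]]' 70
```

```text
time: 32.73
tcp_pos: [0.6193, -0.3073, 0.0328]
tcp_rot: [0.0, -0.018, 1.0, 0.0]
wrist_force: [-0.1, -0.1, -2.9]
gripper_width: 0.052
time: 33.07
tcp_pos: [0.6194, -0.3074, 0.0309]
tcp_rot: [0.0, -0.018, 1.0, -0.0]
wrist_force: [-0.4, -0.2, -2.2]
gripper_width: 0.052
```

```bash
python3 -m crank '[[0,0,0.07,0,40],[0,0,0,0,40],[0,0,0,0,40]]' 70
```

```text
time: 33.32
tcp_pos: [0.6194, -0.3074, 0.0309]
tcp_rot: [0.0, -0.018, 1.0, -0.0]
wrist_force: [-1.6, 1.8, 3.9]
gripper_width: 0.0522
```

Contact. Releasing.

```bash
python3 -m crank '[[0,0,0,0,65],[0,0,0,0,80],[0,0,0,0,80],[0,0,0,0,80],[0,0,-1,0,80],[0,0,-2.5,0,80],[0,0,-4,0,80],[0,0,-4,0,80],[0,0,-1,0,100],[0,0,0,0,100],[0,0,0,0,100]]' 60
python3 - <<'E'
from h import *
p=robot.camera("wrist"); cv2.imwrite("pics/w18.png",p["color"])
tgt(.458,-.0833,.1,75)
E
```

```text
time: 34.23
tcp_pos: [0.6201, -0.3078, 0.1569]
tcp_rot: [0.001, -0.018, 1.0, -0.001]
wrist_force: [0.4, -0.9, -0.6]
gripper_width: 0.0857
t 34.28 tcp [ 0.6189 -0.307   0.1549] jaw 92.0 tilt [-0.  0. -1.] w 0.0853 F [-0.8  0.4 -0.5] j6 -0.59
SPIN 17.0 SHIFT cm [21.33 17.44  5.5 ]
```

View pics/w18.png

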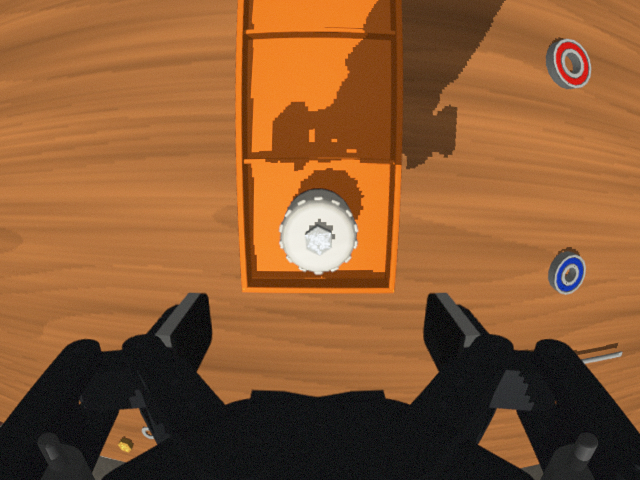

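The spin filter stands in the far orange compartment at (318,235). Next the red bearing at (569,63).

```bash
python3 -m crank '[[1,1.5,0,0,100],[1.7,2.5,0,0,100],[1.9,2.8,0,0,100],[1.9,2.8,0,0,100],[1.9,2.8,0,0,100],[1.9,2.8,0,0,100],[1.9,2.8,0,0,100],[1.7,2.5,0,0,100],[1,1.5,0,0,100],[0,0,0,0,100],[0,0,0,0,100],[0,0,0,0,100]]' 60
python3 - <<'E'
from h import *
tgt(.458,-.0833,.05,92)
p=robot.camera("wrist"); cv2.imwrite("pics/w19.png",p["color"])
wcut(p,"red_bearing")
E
```

```text
time: 35.28
tcp_pos: [0.4625, -0.093, 0.1542]
tcp_rot: [-0.001, -0.018, 1.0, 0.0]
wrist_force: [-0.0, -1.1, 1.1]
gripper_width: 0.0853
t 35.28 tcp [ 0.4625 -0.093   0.1542] jaw 92.0 tilt [-0.001  0.    -1.   ] w 0.0853 F [-0.  -1.1  1.1] j6 -0.37
SPIN 0.0 SHIFT cm [ 0.4   0.98 10.42]
red_bearing 0.81 [331. 233.] ztop 0.0131 rect [458.8 -83.5] [46.4 44.7] 1.8
red_bearing 0.38 [ 84. 223.] ztop 0.0233 rect [ 516.7 -258.1] [310.8 228.9] 1.7
```

View pics/w19.png

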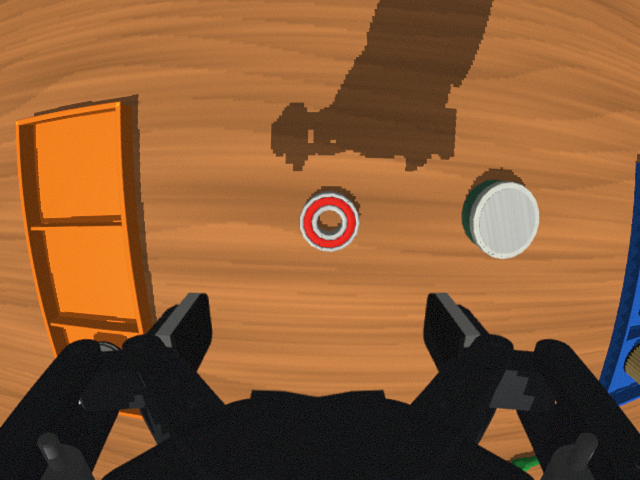

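The red bearing is at (330,222), centre (0.4585,-0.0835). The tin at (505,220) stays clear of the right finger.

```bash
python3 -m crank '[[0.35,0.95,1.5,0,100],[0,0,2.5,0,100],[0,0,3,0,100],[0,0,2.5,0,100],[0,0,1.5,0,100],[0,0,0.8,0,100],[0,0,0,0,100],[0,0,0,0,100]]' 60
python3 - <<'E'
from h import *
tgt(.4585,-.0835,.004,92)
E
```

```text
time: 36.05
tcp_pos: [0.4593, -0.0839, 0.0372]
tcp_rot: [-0.0, -0.017, 1.0, -0.0]
wrist_force: [0.3, -0.7, -0.3]
gripper_width: 0.0853
t 36.05 tcp [ 0.4593 -0.0839  0.0372] jaw 92.0 tilt [-0. -0. -1.] w 0.0853 F [ 0.3 -0.7 -0.3] j6 -0.35
SPIN -0.0 SHIFT cm [0.07 0.04 3.32]
```

```bash
python3 -m crank '[[0.05,0.05,1.2,0,100],[0,0,1.1,0,100],[0,0,0.7,0,100],[0,0,0.3,0,100],[0,0,0,0,100],[0,0,0,0,70],[0,0,0,0,50],[0,0,0,0,30],[0,0,0,0,30],[0,0,0,0,30],[0,0,0,0,30],[0,0,0,0,30]]' 50
python3 -m crank '[[0,0,-1,0,30],[0,0,-2,0,30],[0,0,-3,0,30],[0,0,-3,0,30],[0,0,-1,0,30],[0,0,0,0,30],[0,0,0,0,30]]' 50
python3 - <<'E'
from h import *
tgt(.417,-.3135,.03,92)
p=robot.camera("wrist"); cv2.imwrite("pics/w20.png",p["color"])
E
```

```text
time: 37.05
tcp_pos: [0.4589, -0.0831, 0.0054]
tcp_rot: [0.001, -0.018, 1.0, -0.0]
wrist_force: [-2.1, 0.1, 6.7]
gripper_width: 0.0441
time: 37.63
tcp_pos: [0.4585, -0.0829, 0.1044]
tcp_rot: [0.001, -0.018, 1.0, -0.0]
wrist_force: [-0.5, 0.2, -2.1]
gripper_width: 0.0439
t 37.63 tcp [ 0.4585 -0.0829  0.1044] jaw 92.0 tilt [ 0.001 -0.    -1.   ] w 0.0439 F [-0.5  0.2 -2.1] j6 -0.35
SPIN 0.0 SHIFT cm [  4.96 -22.9    7.45]
```

View pics/w20.png

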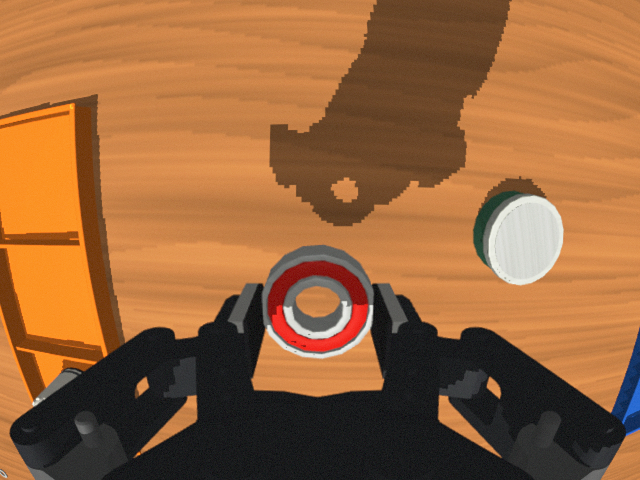

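The bearing is held level at (318,302). Carrying it to the near orange compartment.

```bash
python3 -m crank '[[0.4,-1.3,0,0,30],[0.5,-2.4,0,0,30],[0.5,-2.7,0,0,30],[0.6,-2.8,0,0,30],[0.6,-2.8,0,0,30],[0.6,-2.8,0,0,30],[0.6,-2.8,0,0,30],[0.5,-2.5,0,0,30],[0.4,-1.8,0,0,30],[0.2,-0.9,0,0,30],[0,0,0,0,30],[0,0,0,0,30]]' 50
python3 -m crank '[[0,0,0,0,30]]'
python3 - <<'E'
from h import *
tgt(.417,-.3135,.03,92)
p=robot.camera("wrist"); cv2.imwrite("pics/w21.png",p["color"])
E
```

```text
time: 38.68
tcp_pos: [0.4164, -0.3112, 0.1026]
tcp_rot: [-0.001, -0.017, 1.0, 0.002]
wrist_force: [-0.8, -0.1, -0.8]
gripper_width: 0.044
time: 38.77
tcp_pos: [0.4167, -0.3107, 0.103]
tcp_rot: [-0.001, -0.018, 1.0, 0.001]
wrist_force: [-0.1, 0.8, -0.5]
gripper_width: 0.0441
t 38.77 tcp [ 0.4167 -0.3107  0.103 ] jaw 92.1 tilt [-0.002  0.002 -1.   ] w 0.0441 F [-0.1  0.8 -0.5] j6 -0.8
SPIN 0.1 SHIFT cm [-0.03 -0.3   7.3 ]
```

View pics/w21.png

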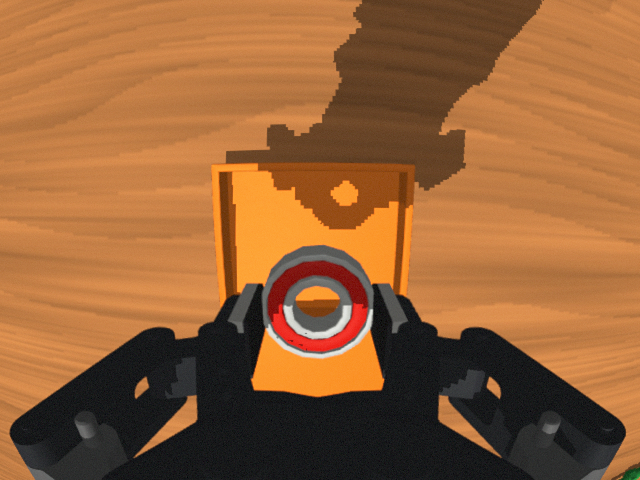

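The bearing is over the near compartment, whose walls are at x≈215 and 412. Lowering.

```bash
python3 -m crank '[[0,-0.2,1.5,0,30],[0,0,2.5,0,30],[0,0,2.2,0,30],[0,0,1,0,30],[0,0,0.5,0,30],[0,0,0,0,30],[0,0,0,0,30]]' 50
python3 - <<'E'
from h import *
tgt(.417,-.3125,.0085,92)
E
```

```text
time: 39.4
tcp_pos: [0.418, -0.3144, 0.0277]
tcp_rot: [0.0, -0.018, 1.0, -0.0]
wrist_force: [0.2, -0.1, -0.2]
gripper_width: 0.044
t 39.4 tcp [ 0.418  -0.3144  0.0277] jaw 92.1 tilt [ 0.001 -0.    -1.   ] w 0.044 F [ 0.2 -0.1 -0.2] j6 -0.8
SPIN 0.1 SHIFT cm [0.09 0.2  1.92]
```

```bash
python3 -m crank '[[0,0,0.6,0,30],[0,0,0.5,0,30],[0,0,0.4,0,30],[0,0,0.2,0,30],[0,0,0,0,30],[0,0,0,0,30]]' 50
python3 -m crank '[[0,0,0.1,0,30],[0,0,0.05,0,30],[0,0,0,0,30],[0,0,0,0,30]]' 50
```

```text
time: 39.9
tcp_pos: [0.4172, -0.3144, 0.0099]
tcp_rot: [-0.0, -0.018, 1.0, 0.0]
wrist_force: [-0.1, -0.1, -0.2]
gripper_width: 0.0441
time: 40.23
tcp_pos: [0.4174, -0.3145, 0.0087]
tcp_rot: [0.0, -0.018, 1.0, -0.0]
wrist_force: [0.7, 0.3, -0.6]
gripper_width: 0.044
```

```bash
python3 -m crank '[[0,0,0.05,0,30],[0,0,0.05,0,30],[0,0,0,0,30]]' 50
```

```text
time: 40.48
tcp_pos: [0.4175, -0.3145, 0.0084]
tcp_rot: [0.0, -0.018, 1.0, -0.0]
wrist_force: [-0.5, 1.0, 6.3]
gripper_width: 0.0442
```

```bash
python3 -m crank '[[0,0,0,0,50],[0,0,0,0,65],[0,0,0,0,68],[0,0,0,0,68],[0,0,-1,0,68],[0,0,-2.5,0,68],[0,0,-4,0,68],[0,0,-4,0,68],[0,0,-3,0,68],[0,0,0,0,68],[0,0,0,0,68]]' 50
python3 - <<'E'
from h import *
p=robot.camera("wrist"); cv2.imwrite("pics/w22.png",p["color"])
p=robot.camera("side"); cv2.imwrite("pics/s22.png",p["color"])
p=robot.camera("top"); cv2.imwrite("pics/t22.png",p["color"])
print(robot.read_state()["time"])
E
```

```text
time: 41.4
tcp_pos: [0.4191, -0.316, 0.1558]
tcp_rot: [0.002, -0.018, 1.0, -0.002]
wrist_force: [-0.7, 0.6, -0.3]
gripper_width: 0.0581
41.55
```

View pics/w22.png

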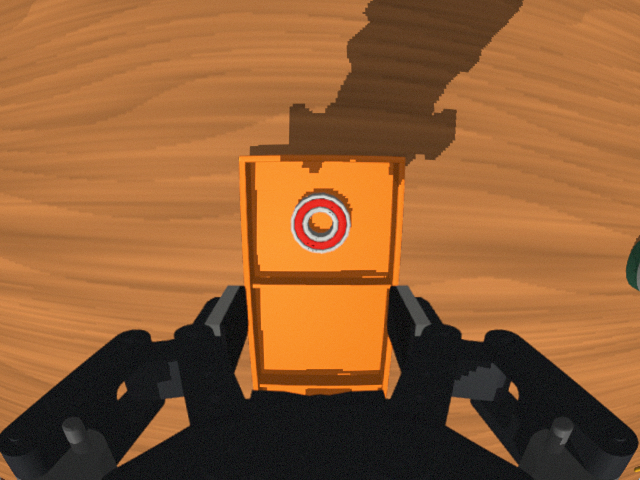

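View pics/s22.png

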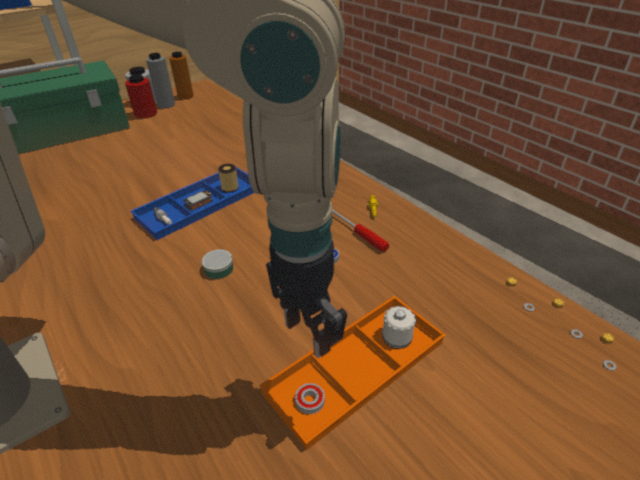

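View pics/t22.png

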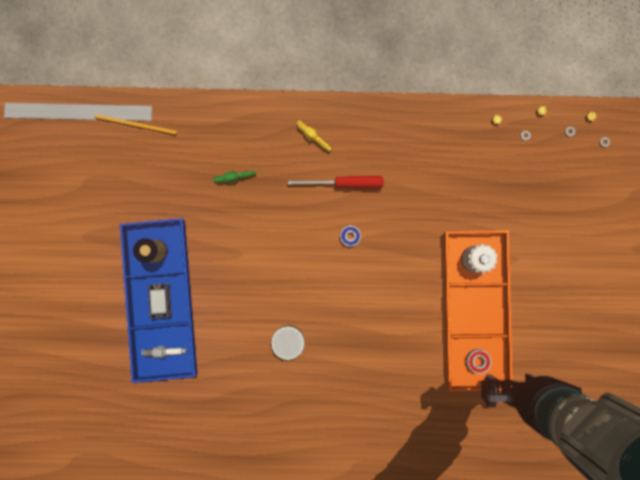

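The views agree. In the blue tray the filter is at (150,250), pads at (159,301) and plug at (163,352). In the orange tray the spin filter is at (480,259) and the bearing at (478,361). The tin, blue bearing, screwdriver and coloured plugs are where they began, and the gripper is clear.

Run:
```python
from h import *
print(robot.finish_job())
```

```text
the job is handed in; nothing more can be done
None
```

Both trays are made up and the job is handed in at about 41.6 s of the 106 s allowed.

- **Blue tray:** the paper filter stands in the far compartment, the brake pads lie flat in the middle one, and the white spark plug lies flat in the near one.
- **Orange tray:** the spin-on filter stands in the far compartment and the red-sealed bearing lies flat in the near one; the middle one is empty.

Every part was lowered onto the tray floor before I let go. Contact showed 4 to 6 N for four of them. The paper filter showed only 1.6 N before a last half-millimetre step that I did not read.

The last top, side and wrist pictures showed every part in its own compartment. The grease tin, blue bearing, screwdriver and the green and yellow plugs were where they started, and the gripper was clear of everything. The side view of the blue bearing was partly hidden by the arm, so for that one I relied on the top view.

Two readings disagreed slightly:
- **Camera positions:** the cameras differed from each other by 2 to 6 mm, so I averaged them.
- **Spark plug grip:** the gripper read 21 mm across the plug's hexagon where I expected 24 mm. The plug stayed level and lay flat after release.

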